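# Fill, cover and latch a parts case

## Robot

A 7-joint arm with a two-finger parallel gripper is mounted at the origin on the work surface. World frame = base frame: x ahead of the robot, y to its left, z up, the work surface at z = 0. Lengths are in mm, angles in rad, forces in N, time in s.
With the tool pointing down it reaches from about 350 to 900 mm from the base axis. Payload 8.1 kg.
Tool frame: the origin (TCP) lies midway between the tips of the shut fingers; the grasp point (between the pads) lies 19 mm behind it; z points along the fingers, y is the line along which they close (so a half turn about z gives the same grasp; the last joint's range is limited). The gripper opens to 85 mm and grips with 20 to 120 N. Pads are 22 mm wide; open, the fingers measure 114 mm over their backs; the gripper's body (76 mm by 85 mm) begins 54 mm behind the grasp point. The pads swing forward as they close: fully open they stand 13 mm farther back than shut.
Start: joints at [-1.297, 0.434, 0.025, 1.573, -0.012, 1.134, -0.075], TCP at [229.994, 581.157, 231.323] pointing down, gripper open.
Joint ranges: [-2.62, 2.62], [-0.44, 2.09], [-1.27, 1.32], [0.08, 2.57], [-1.32, 4.46], [0.12, 2], [-2.74, 2.74]. Speed limits (rad/s): [2.22, 2.22, 3.01, 3.01, 3.14, 3.14, 3.14].

## Interface

Orientations are given as a unit quaternion [x, y, z, w].
In Python, from cell import state, viewer, manip gives the robot as it stands.
- The arm moves only by the shell command python3 -m creep 'ROWS'. ROWS is JSON, one flat list of numbers, 7 for each row, row after row: the shift along the world's x, y, z in m, then the turn, a rotation vector about the world's x, y, z in rad, then the opening, from 0 (shut) to 1 (fully open). A call has 1 to 5 rows; each row is the pose to reach, as a shift and turn from the pose commanded when the call began; what a row does not reach only later rows make up. A row lasts 1/12 s, in which the tool goes at most 41.7 mm and 7.16 degrees, less where a joint would pass 70% of its speed; a pose out of reach is approached as far as the arm can. A call with a gripper value outside its range is refused whole. The fingers move at their own pace and stop on an object; the grip force is fixed at half the most. Time passes only in rows, so rows that repeat a pose let the fingers close. It gives the time, the measured TCP pose, the force, the opening and the grip force at its end, in the units of the state.
- state(): the state, without advancing time (a new reading comes with each control period).
- viewer.capture(name): name is "side" or "top" or "wrist"; returns (picture, depth): 420x560x3 uint8, red, green, blue; 420x560 float32, mm along the optical axis (not along the pixel's ray), 0 where there is no reading.
- viewer.calibration(name): a dict with "fx", "fy", "cx", "cy" (pixels), "R" (3x3) and "t" (3): a world point X has camera coordinates R X + t. Camera axes: x right, y down, z forward; pixel columns grow to the right and rows downward; lengths in mm; the calibration is good to about 2 mm. A picture is of the moment at which its call begins: read the wrist's pose just before it. calibration takes no time and is no camera call; for the wrist camera it gives the pose at the moment of the call.
- manip.finish_job(): hands the job in; it is judged then, once.
The state is a dict: "time": time; "joints": joint angles; "dq": joint speeds; "tau": joint torques, N m; "ee_pos": TCP position; "tool_rot": TCP orientation; "contact_force": force on the tool from outside, world axes, zero at the start; "ft_torque": the same for the moment, N m; "gripper_width": finger opening in mm; "gripper_force": force on a finger pad.
Only numpy, scipy, OpenCV 4.12 (cv2) and the standard library are available. Lean on these libraries where they do the work, as an engineer would, in place of code of your own. Each camera call takes 0.05 s, during which the arm holds its last target. There are 200 camera calls.

## Task

Pick up the white cup and pour its bushes into the well of the grey parts case, add every bush lying loose on the bench, and leave the empty cup standing upright in the shallow black tray. Once all the bushes are in the case, none standing above its rim, lower the cover plate over its two pins, keeping hold of it until it is down and not dropping it, so that it lies flush, and then swing the latch arm fully home over it. Leave the tape roll, screwdriver and cast housing where they are.

Things in the scene. Friction and masses are not known exactly. Their poses are not given: they have to be found in the camera images.
- case: grey plastic parts case, fixed, 120 mm along its x, 200 along its y, 60 high; origin at the centre of its underside, z up. In its middle an open-topped square well, 110 x 110 mm inside, floor 5 mm up, walls 5 mm; solid end blocks at +y and -y, each with one upright pin. A 34 x 40 mm bracket 71 mm high stands outside its +x wall at y = +45 mm and carries the latch arm
- case_seat (a point): centre of the case's rim, 60 mm above its underside, axes as the case: the centre of the cover's underside comes here when flush. The two steel pins stand on the rim at (0, +82 mm) and (0, -82 mm): 10 mm in diameter, 20 mm tall, the top 7 mm tapering to 4 mm
- latch (a joint): steel swing latch arm on the case, turning about an upright hinge: 0 = fully home, pointing along the case's -x over the cover; positive = swung open towards the case's +y (rad, up to 1.9). It stays where it is left. The arm is 18 mm wide and 10 mm thick, its underside 73 mm above the case's underside, so it passes 3 mm over a flush cover
- latch_knob (a point): grip point on the latch's upright black knob, a peg 16 mm in diameter and 36 mm tall (from 83 to 119 mm above the bench), 60 mm out from the hinge; the point lies on its axis 103 mm above the bench
- latch_hinge (a point): point on the latch's upright hinge axis, at (+80 mm, +45 mm) in the case's frame, 78 mm above the bench
- cover: loose aluminium cover plate, 112 mm along its x, 190 along its y, 10 thick, 0.4 kg, with two round through holes 13.5 mm wide at (0, +82 mm) and (0, -82 mm); same either way round. Origin at the centre of its underside, z up. On top in the middle a black grip bar, 60 mm along x, 14 mm wide along y, 35 mm tall (10 to 45 mm above the underside)
- cup: loose white plastic cup, round, slightly tapered: 54 mm outside diameter at the foot, 67 mm at the rim, 75 mm high, wall 3 mm, floor 4 mm, about 0.1 kg; origin at the centre of its underside, z towards its mouth
- cup_rim (a point): centre of the cup's mouth, 75 mm above its underside, axes as the cup
- tray: shallow square black tray, fixed, outside 120 x 120 mm, 20 mm high, walls 4 mm, floor 4 mm thick; origin at the centre of its underside
- tape: bystander: roll of tape lying flat, 90 mm wide, 25 mm high, origin at the centre of its underside
- driver: bystander: screwdriver lying on the bench, about 200 mm long, origin near its middle, underneath
- housing: bystander: cast aluminium housing, round, 76 mm wide, 40 mm high, origin at the centre of its underside
- bush0: chunky plain aluminium bush, a cylinder 18 mm in diameter and 18 mm high; origin at the centre of its lower end face, z along its axis; starts in the cup
- bush1: chunky plain aluminium bush, a cylinder 18 mm in diameter and 18 mm high; origin at the centre of its lower end face, z along its axis; starts in the cup
- bush2: chunky plain aluminium bush, a cylinder 18 mm in diameter and 18 mm high; origin at the centre of its lower end face, z along its axis; starts in the cup
- bush3: chunky plain aluminium bush, a cylinder 18 mm in diameter and 18 mm high; origin at the centre of its lower end face, z along its axis; starts in the cup; may be absent
- bush4: chunky plain aluminium bush, a cylinder 18 mm in diameter and 18 mm high; origin at the centre of its lower end face, z along its axis; starts in the cup; may be absent
- bush5: chunky plain aluminium bush, a cylinder 18 mm in diameter and 18 mm high; origin at the centre of its lower end face, z along its axis; starts in the cup; may be absent
- bush6: chunky plain aluminium bush, a cylinder 18 mm in diameter and 18 mm high; origin at the centre of its lower end face, z along its axis; starts loose on the paper; may be absent
- bush7: chunky plain aluminium bush, a cylinder 18 mm in diameter and 18 mm high; origin at the centre of its lower end face, z along its axis; starts loose on the paper; may be absent
- bush8: chunky plain aluminium bush, a cylinder 18 mm in diameter and 18 mm high; origin at the centre of its lower end face, z along its axis; starts loose on the paper; may be absent
- bush9: chunky plain aluminium bush, a cylinder 18 mm in diameter and 18 mm high; origin at the centre of its lower end face, z along its axis; starts loose on the paper; may be absent
There are look-alikes about, which are no part of the job. Leave any green look-alike of the cup alone.

How it is judged:
By the outcome, as a careful person would: the job done as asked, in the order asked, and still so for the second after the job is handed in, with the robot touching nothing.
Of bush3, bush4, bush5 only 1 to 3 are there at a start; the rules pass over those that are not, and their reading is None.
Of bush6, bush7, bush8, bush9 only 2 to 4 are there at a start; the rules pass over those that are not, and their reading is None.
At some moment in a run one of cover, cup may be knocked a few centimetres aside while the robot is not near it.
It also fails if it takes over 210 s, if anything falls off the work surface, if the arm or the gripper's body presses on something with over 40 N, if the wrist force passes 120 N, or if a joint passes its speed limit or range.

## Working session

There is one attempt and no reset: what is moved stays moved. The work goes in short steps, Python scripts to look and compute and a shell command to move; the robot and the scene stay as the last step left them, time stands still between calls to the robot, and variables do not carry over. Pictures are saved under pics/ and viewed, at most 14 in all, crops included, and the job is handed in when it is done.

```bash
ls; mkdir -p pics; python3 - <<'E'
from cell import state, viewer
import cv2,numpy as np
s=state();print(s)
for n in("top","side"):
    p,d=viewer.capture(n);cv2.imwrite(f"pics/{n}0.png",p[:,:,::-1]);np.save(f"pics/{n}0d.npy",d)
    c=viewer.calibration(n);print(n,c)
E
```

```text
pics
{'time': 0.0, 'joints': array([-1.2966147 ,  0.43521107,  0.02494901,  1.57411339, -0.01161707,
        1.1339875 , -0.07511184]), 'dq': array([ 0.00111633,  0.00098407, -0.00053159,  0.00010815,  0.00172426,
        0.00028304, -0.00076415]), 'tau': array([ 6.40059479e-04, -6.70440531e+01,  1.02612041e+00, -3.16231084e+01,
        1.57111650e-02,  1.19175602e-02, -7.74085606e-06]), 'ee_pos': array([229.80302411, 580.66902004, 230.5267814 ]), 'tool_rot': array([ 1.87311430e-01,  9.82300264e-01, -7.82098390e-04, -8.94354878e-05]), 'contact_force': array([ 0.28288608,  0.29521861, -0.74051086]), 'ft_torque': array([0.03642995, 0.07715244, 0.00323994]), 'gripper_force': 0.0, 'gripper_width': 85.4712314846332}
top {'fx': 406.62424511107173, 'fy': 406.62424511107173, 'cx': 283.9649210661192, 'cy': 211.7240320597238, 'R': array([[ 0.01296936, -0.99977079, -0.01703435],
       [-0.99652954, -0.0115227 , -0.08243852],
       [ 0.08222334,  0.01804441, -0.99645056]]), 't': array([  38.97599726,  516.13744198, 1080.20144634])}
side {'fx': 380.36771950738455, 'fy': 380.36771950738455, 'cx': 280.1867828509014, 'cy': 209.0807084751591, 'R': array([[-0.95247772, -0.30458208, -0.00399284],
       [-0.18696821,  0.59492793, -0.78173119],
       [ 0.24047676, -0.74383501, -0.62360276]]), 't': array([496.25002243, 156.86269412, 822.7304512 ])}
```

View pics/top0.png

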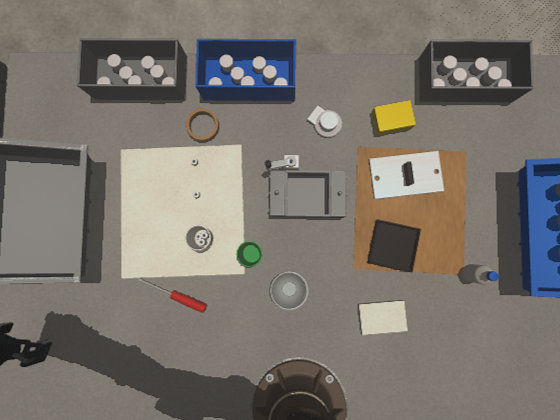

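View pics/side0.png

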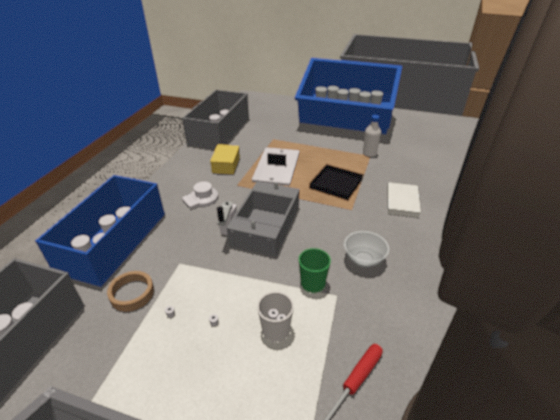

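The top view shows the white cup at (199,239), loose bushes at (195,162) and (197,195), the case at (307,194), the latch knob at (268,165) with its hinge at (291,161), the cover at (407,174) and the tray at (394,246). The green look-alike is at (249,254) and the housing at (289,290). The side view agrees.

```bash
cat > h.py <<'E'
import numpy as np,cv2
from cell import state,viewer
from scipy.spatial.transform import Rotation as Ro
def cap(n,save=None):
    c=viewer.calibration(n); p,d=viewer.capture(n)
    if save: cv2.imwrite(f"pics/{save}.png",p[:,:,::-1])
    return c,p,d
def cloud(c,d):
    v,u=np.mgrid[:d.shape[0],:d.shape[1]]
    P=np.stack([(u-c["cx"])/c["fx"]*d,(v-c["cy"])/c["fy"]*d,d],-1)
    W=(P-c["t"])@c["R"]; W[d<=0]=np.nan; return W
def ray(c,u,v,z):
    o=-c["R"].T@c["t"]; r=c["R"].T@np.array([(u-c["cx"])/c["fx"],(v-c["cy"])/c["fy"],1.])
    return o+r*(z-o[2])/r[2]
def proj(c,X):
    q=c["R"]@np.array(X,float)+c["t"]; return c["fx"]*q[0]/q[2]+c["cx"],c["fy"]*q[1]/q[2]+c["cy"]
def blobs(m,a0=3):
    n,l,s,ce=cv2.connectedComponentsWithStats(m.astype(np.uint8)); return [(ce[i],s[i,4],l==i) for i in range(1,n) if s[i,4]>=a0]
def tool():
    s=state(); return s["ee_pos"],Ro.from_quat(s["tool_rot"])
E
python3 - <<'E'
from h import *
c=viewer.calibration("top");d=np.load("pics/top0d.npy");p=cv2.imread("pics/top0.png")
W=cloud(c,d)
def box(u0,u1,v0,v1):
    m=np.zeros(d.shape,bool);m[v0:v1,u0:u1]=1;return m
print("bench z",np.nanmedian(W[300:330,300:340,2]),W[210,150])
def rect(m,name):
    pts=W[m][:,:2].astype(np.float32);r=cv2.minAreaRect(pts);print(name,len(pts),np.round(r[0],1),np.round(r[1],1),round(r[2],2),"z",np.round(np.nanmedian(W[m][:,2]),1))
z=W[...,2]
rect(box(265,350,165,222)&(z>54)&(z<66),"case rim")
for n,b in(("case",box(262,350,150,222)),):
  for lo,hi in((68,76),(76,90),(95,130)):
    for ce,a,l in blobs(b&(z>lo)&(z<hi)): print(n,lo,hi,ce,a,np.round(np.nanmean(W[l],0),1))
g=cv2.cvtColor(p,cv2.COLOR_BGR2GRAY);hsv=cv2.cvtColor(p,cv2.COLOR_BGR2HSV)
b=box(362,450,145,205)
rect(b&(z>5)&(z<16)&(g>120),"cover")
rect(b&(z>35)&(z<55),"bar")
rect(box(360,425,212,275)&(g<60),"tray dark"); rect(box(360,425,212,275)&(z>14)&(z<26),"tray rim")
def circ(m,name):
    (x,y),r=cv2.minEnclosingCircle(W[m][:,:2].astype(np.float32));print(name,m.sum(),round(x,1),round(y,1),round(r,1),np.nanmedian(W[m][:,2]))
circ(box(183,218,222,256)&(z>68)&(z<82),"cup");circ(box(234,265,238,270)&(z>66)&(z<84),"green");circ(box(265,312,268,312)&(z>32)&(z<50),"housing")
for ce,a,l in blobs(box(125,240,150,222)&(z>9)&(z<30)): print("bush",ce,a,np.round(np.nanmean(W[l],0),1),z[l].max())
for ce,a,l in blobs(box(187,212,225,253)&(z<60)&(g>150)): print("incup",ce,a,np.round(np.nanmean(W[l],0),1))
for ce,a,l in blobs((z>9)&(z<30)&box(60,560,100,340),8): print("any",ce,a,np.round(np.nanmean(W[l],0),1))
E
```

```text
bench z -0.6304012754317285 [517.4971148  416.44339311   4.9606265 ]
case rim 1745 [566.1 -16.8] [202.  125.7] 89.71 z 59.2
case 68 76 [285.78947368 156.21052632] 19 [657.5  41.5  70.4]
case 68 76 [293.66197183 162.21126761] 71 [641.8  20.7  70.5]
case 68 76 [275.66666667 191.66666667] 9 [563.3  66.6  73.1]
case 68 76 [339.  193.6] 5 [560.  -97.3  73.7]
case 76 90 [282.29411765 162.64705882] 204 [637.9  50.2  82.3]
case 76 90 [275.5 191.5] 4 [563.   66.8  78.6]
case 76 90 [339. 192.] 5 [563.6 -96.8  78.1]
case 95 130 [267.2195122  163.04878049] 41 [629.7  87.1 115.2]
cover 2465 [ 626.3 -284.6] [214.6 156.1] 85.26 z 9.2
bar 134 [ 623.4 -287.2] [59.8 15.5] 7.44 z 44.0
tray dark 2017 [nan nan] [0. 0.] 0.0 z 3.6
tray rim 289 [ 429.  -251.5] [121.8 120.1] 78.01 z 18.6
cup 110 443.5 268.1 33.2 73.68817941664821
green 119 403.3 134.2 33.1 73.5955561667098
housing 344 308.4 31.0 49.5 41.74659435945168
bush [193.2972973  161.13513514] 37 [653.3 297.6  16.5] 19.67247529617777
bush [195.27027027 193.89189189] 37 [562.2 289.1  17.3] 22.852088307978896
incup [188.71428571 225.92857143] 14 [474.9 
[... 1682 characters left out ...]
22.4]
any [335.5 217. ] 14 [503.4 -94.8  15.2]
any [394.7699115  244.73451327] 339 [ 430.5 -253.7   17.6]
any [195.84946237 236.87096774] 93 [444.6 283.1  20.6]
any [ 85.35483871 244.41935484] 31 [420.4 584.3  19.7]
any [205.75 238.7 ] 20 [440.  256.4  19.1]
any [244.12820513 253.97435897] 39 [400.2 151.4  18.6]
any [521.81034483 259.4137931 ] 58 [ 395.8 -589.2   20.3]
any [ 84.  268.5] 12 [355.4 584.   20.6]
any [465.71186441 271.81355932] 59 [ 360.9 -440.6   19.6]
any [288.26755218 290.07590133] 527 [305.8  31.1  18.4]
any [522.57692308 282.03846154] 26 [ 336.  -590.3   18.1]
any [181.09090909 297.97272727] 440 [281.  317.9  20.6]
any [382.07391911 316.94281729] 1434 [ 239.3 -218.1   19. ]
```

```bash
R='python3 -m creep'
$R '[0.03,-0.04,0.01,0,0,-0.12,1, 0.06,-0.08,0.02,0,0,-0.24,1, 0.09,-0.12,0.03,0,0,-0.36,1, 0.11,-0.15,0.03,0,0,-0.48,1, 0.12,-0.17,0.03,0,0,-0.6,1]'
$R '[0,0,0,-0.1,-0.06,0,1, 0,0,0,-0.2,-0.12,0,1, 0,0,0,-0.3,-0.18,0,1, 0,0,0,-0.4,-0.24,0,1, 0,0,0,-0.5,-0.3,0,1]'
python3 -c "
from h import *
s=state();print(s['joints'],s['ee_pos'],Ro.from_quat(s['tool_rot']).as_matrix())"
```

```text
time: 0.52
ee_pos: [349.9, 411.9, 261.6]
tool_rot: [0.472, 0.882, 0.0, 0.0]
contact_force: [0.4, -0.3, 0.5]
gripper_width: 85.2
gripper_force: 0.0
time: 0.93
ee_pos: [348.7, 414.0, 262.0]
tool_rot: [0.449, 0.845, -0.148, 0.249]
contact_force: [-0.3, 1.1, -1.4]
gripper_width: 85.4
gripper_force: 0.0
[-1.43531237  0.48113565  0.25861306  1.5990964   0.34539237  1.45204088
 -0.69694419] [348.70284211 414.00903935 262.04114   ] [[-0.47257258  0.83321621  0.28709912]
 [ 0.6856108   0.55227356 -0.47426971]
 [-0.55372646 -0.0272886  -0.83225137]]
```

```bash
R='python3 -m creep'
$R '[0,0,0,-0.1,-0.065,0,1, 0,0,0,-0.2,-0.13,0,1, 0,0,0,-0.3,-0.195,0,1, 0,0,0,-0.4,-0.26,0,1, 0,0,0,-0.5,-0.325,0,1]'
$R '[0,0,0,0,0,0,1, 0,0,0,0,0,0,1]'
python3 - <<'E'
from h import *
s=state();print(s['joints'],s['ee_pos'],Ro.from_quat(s['tool_rot']).as_matrix())
c,p,d=cap("top","top1");W=cloud(c,d);z=W[...,2]
m=np.zeros(d.shape,bool);m[215:265,175:230]=1;m&=(z>68)&(z<82)
print(m.sum(),cv2.minEnclosingCircle(W[m][:,:2].astype(np.float32)))
E
```

```text
time: 1.35
ee_pos: [348.0, 414.5, 261.1]
tool_rot: [0.391, 0.732, -0.278, 0.484]
contact_force: [0.1, -0.1, -0.4]
gripper_width: 85.5
gripper_force: 0.0
time: 1.52
ee_pos: [347.9, 413.7, 259.2]
tool_rot: [0.391, 0.733, -0.279, 0.481]
contact_force: [0.6, -0.3, 0.7]
gripper_width: 85.6
gripper_force: 0.0
[-1.60579756  0.79372282  0.3382434   1.50952338  0.5685352   1.74483792
 -0.8319996 ] [347.88617747 413.71799247 259.16131517] [[-0.23039086  0.8421643   0.48752369]
 [ 0.30490773  0.53824867 -0.78569691]
 [-0.92409487 -0.03236764 -0.38078998]]
114 ((443.19244384765625, 267.65301513671875), 33.18300247192383)
```

```bash
R='python3 -m creep'
$R '[0.006,-0.008,-0.04,0,0,0,1, 0.012,-0.016,-0.08,0,0,0,1, 0.018,-0.024,-0.12,0,0,0,1, 0.024,-0.032,-0.155,0,0,0,1, 0.028,-0.038,-0.19,0,0,0,1]'
$R '[0,0,-0.02,0,0,0,1, 0,0,-0.032,0,0,0,1, 0,0,-0.032,0,0,0,1]'
python3 -c "
from h import *
s=state();print(s['joints'],s['ee_pos'],Ro.from_quat(s['tool_rot']).as_matrix())
cap('side','side1')"
```

```text
time: 1.98
ee_pos: [378.4, 374.9, 71.9]
tool_rot: [0.396, 0.733, -0.276, 0.48]
contact_force: [-0.1, 0.8, -0.3]
gripper_width: 85.2
gripper_force: 0.0
time: 2.23
ee_pos: [377.1, 375.2, 39.0]
tool_rot: [0.394, 0.733, -0.278, 0.48]
contact_force: [-0.0, 0.2, -0.1]
gripper_width: 85.3
gripper_force: 0.0
[-1.53574581  1.06675642  0.29379551  1.6094672   0.53050955  1.42161365
 -1.03486937] [377.13991348 375.20508071  38.97678138] [[-0.22834697  0.84409095  0.48514752]
 [ 0.31053571  0.53543181 -0.78541731]
 [-0.92272706 -0.02869203 -0.38438462]]
```

View pics/side1.png

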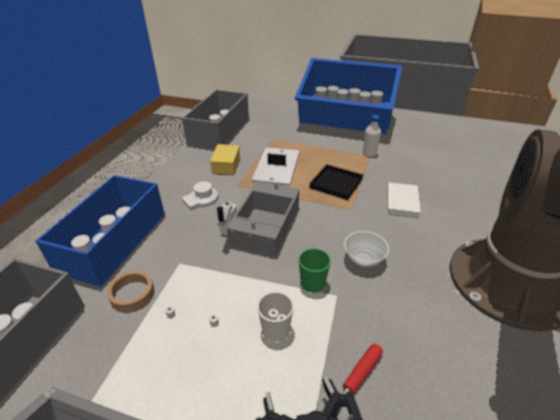

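The gripper at (310,405) is lined up behind the white cup at (276,318), so I'll advance and close.

```bash
R='python3 -m creep'
$R '[0.018,-0.028,0,0,0,0,1, 0.036,-0.056,0,0,0,0,1, 0.052,-0.084,0,0,0,0,1, 0.068,-0.11,0,0,0,0,1, 0.078,-0.126,0,0,0,0,1]'
$R '[0,0,0,0,0,0,1, 0,0,0,0,0,0,0.3, 0,0,0,0,0,0,0.3, 0,0,0,0,0,0,0.3, 0,0,0,0,0,0,0.3]'
$R '[0,0,0,0,0,0,0.2, 0,0,0,0,0,0,0.2, 0,0,0,0,0,0,0.2, 0,0,0,0,0,0,0.2, 0,0,0,0,0,0,0.2]'
python3 -c "
from h import *
s=state();print(s['joints'],s['ee_pos'])"
```

```text
time: 2.7
ee_pos: [456.7, 247.2, 42.3]
tool_rot: [0.395, 0.732, -0.277, 0.481]
contact_force: [0.2, -0.1, 0.1]
gripper_width: 85.5
gripper_force: 0.0
time: 3.12
ee_pos: [454.7, 251.6, 40.6]
tool_rot: [0.393, 0.733, -0.277, 0.482]
contact_force: [-2.6, 2.6, 8.1]
gripper_width: 62.0
gripper_force: 62.8
time: 3.53
ee_pos: [454.7, 251.6, 40.6]
tool_rot: [0.393, 0.733, -0.277, 0.482]
contact_force: [-2.3, 2.9, 8.5]
gripper_width: 62.4
gripper_force: 62.7
[-1.42752208  1.01723103  0.35766862  1.8532844   0.67121679  1.17864312
 -1.08325833] [454.70169922 251.60155387  40.64805   ]
```

```bash
R='python3 -m creep'
$R '[0,0,0.03,0,0,0,0.2, 0,0,0.07,0,0,0,0.2, 0,0,0.11,0,0,0,0.2, 0,0,0.15,0,0,0,0.2, 0,0,0.18,0,0,0,0.2]'
$R '[0.015,-0.035,0,0,0,-0.08,0.2, 0.03,-0.07,0,0,0,-0.18,0.2, 0.045,-0.105,0,0,0,-0.28,0.2, 0.06,-0.14,0,0,0,-0.38,0.2, 0.075,-0.17,0,0,0,-0.48,0.2]'
$R '[0.01,-0.03,0,0,0,-0.05,0.2, 0.02,-0.06,0,0,0,-0.1,0.2, 0.03,-0.09,0,0,0,-0.1,0.2, 0.033,-0.118,0,0,0,-0.1,0.2, 0.033,-0.118,0,0,0,-0.1,0.2]'
python3 - <<'E'
from h import *
s=state();print(s['joints'],s['ee_pos'],Ro.from_quat(s['tool_rot']).as_matrix())
c,p,d=cap("top","top2")
W=cloud(c,d);z=W[...,2]
# case detail
m=np.zeros(d.shape,bool);m[150:225,255:360]=1
for ce,a,l in blobs((z>100)&(z<125)&m): print(ce,a,np.nanmean(W[l],0))
E
```

```text
time: 3.95
ee_pos: [454.5, 251.0, 222.2]
tool_rot: [0.393, 0.733, -0.276, 0.481]
contact_force: [0.0, 0.7, -3.1]
gripper_width: 61.9
gripper_force: 65.2
time: 4.37
ee_pos: [530.2, 79.7, 219.5]
tool_rot: [0.557, 0.618, -0.384, 0.401]
contact_force: [0.8, 0.2, -2.2]
gripper_width: 62.1
gripper_force: 65.3
time: 4.78
ee_pos: [562.1, -44.2, 221.1]
tool_rot: [0.588, 0.587, -0.405, 0.381]
contact_force: [-0.6, -0.7, -1.0]
gripper_width: 61.9
gripper_force: 65.5
[-0.93849325  0.80347854  0.60254641  1.76454189  0.63531913  1.32788585
 -0.73904225] [562.1027228  -44.15195858 221.06730851] [[-0.01780799  0.99942497 -0.02885474]
 [ 0.38072311 -0.01990701 -0.92447478]
 [-0.9245176  -0.02744871 -0.38014968]]
[267.33333333 160.16666667] 6 [636.64948049  86.85833584 117.32328005]
```

View pics/top2.png

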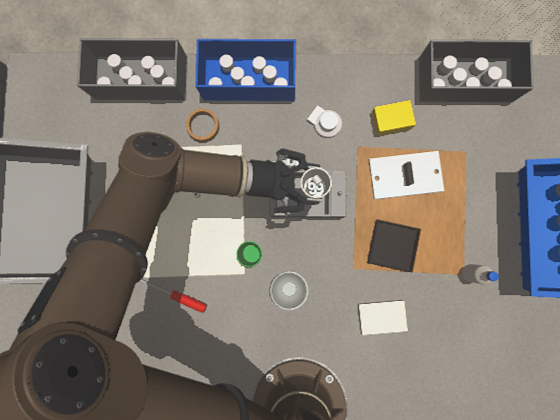

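Top view: the cup is held over the case at (316,182) with the bushes visible inside. The latch is at (290,160). Next I level the tool and test the roll direction.

```bash
R='python3 -m creep'
$R '[0,0,0,-0.1,0,0,0.2, 0,0,0,-0.2,0,0,0.2, 0,0,0,-0.3,0,0,0.2, 0,0,0,-0.38,0,0,0.2, 0,0,0,-0.38,0,0,0.2]'
python3 -c "
from h import *
s=state();print(s['joints'],s['ee_pos'],Ro.from_quat(s['tool_rot']).as_matrix())"
$R '[0,0,0,0,0.1,0,0.2, 0,0,0,0,0.2,0,0.2, 0,0,0,0,0.3,0,0.2,0,0,0,0,0.3,0,0.2]'
python3 -c "
from h import *
s=state();print(s['joints'],s['ee_pos'],Ro.from_quat(s['tool_rot']).as_matrix())"
```

```text
time: 5.25
ee_pos: [562.5, -35.1, 215.1]
tool_rot: [-0.499, -0.505, 0.509, -0.486]
contact_force: [-0.2, -0.2, -2.5]
gripper_width: 62.0
gripper_force: 65.5
[-1.00701304  1.07292685  0.6476039   1.73748882  0.72190297  1.4518901
 -0.85804901] [562.53756541 -35.13072692 215.07607531] [[-0.0281917   0.99944473 -0.01776122]
 [ 0.00840332 -0.01753069 -0.99981101]
 [-0.99956721 -0.02833563 -0.00790443]]
time: 5.58
ee_pos: [563.2, -37.6, 219.6]
tool_rot: [-0.421, -0.572, 0.577, -0.403]
contact_force: [1.2, 0.6, -1.8]
gripper_width: 62.0
gripper_force: 65.5
[-0.96344846  1.0413661   0.58203815  1.73115152  0.76016865  1.49752234
 -0.59165473] [563.17470335 -37.56755072 219.56674592] [[-0.31946337  0.94728039 -0.0245562 ]
 [ 0.01647299 -0.02035855 -0.99965703]
 [-0.94745543 -0.31975832 -0.00910073]]
```

```bash
R='python3 -m creep'
$R '[-0.003,-0.002,-0.015,0,0.1,0,0.2, -0.006,-0.004,-0.03,0,0.2,0,0.2, -0.009,-0.006,-0.045,0,0.3,0,0.2, -0.012,-0.008,-0.06,0,0.4,0,0.2, -0.015,-0.008,-0.075,0,0.5,0,0.2]'
$R '[0,0,0,0,0.12,0,0.2, 0,0,0,0,0.24,0,0.2, 0,0,0,0,0.36,0,0.2, 0,0,0,0,0.48,0,0.2, 0,0,0,0,0.6,0,0.2]'
python3 -c "
from h import *
s=state();print(s['joints'],s['ee_pos'],Ro.from_quat(s['tool_rot']).as_matrix())
cap('side','side2')"
```

```text
time: 6.0
ee_pos: [547.9, -45.9, 144.0]
tool_rot: [-0.266, -0.653, 0.663, -0.251]
contact_force: [0.3, 0.5, -2.0]
gripper_width: 62.0
gripper_force: 65.5
time: 6.42
ee_pos: [548.2, -45.7, 144.7]
tool_rot: [-0.057, -0.699, 0.712, -0.048]
contact_force: [-0.3, 0.4, -2.2]
gripper_width: 61.5
gripper_force: 65.6
[-0.8105221   1.1015974   0.30885771  1.73800375  0.85094329  1.58630835
  0.27163354] [548.21625631 -45.6639563  144.65600387] [[-0.98895063  0.14750775 -0.01476859]
 [ 0.01205144 -0.01929725 -0.99974116]
 [-0.14775457 -0.98887263  0.01730635]]
```

View pics/side2.png

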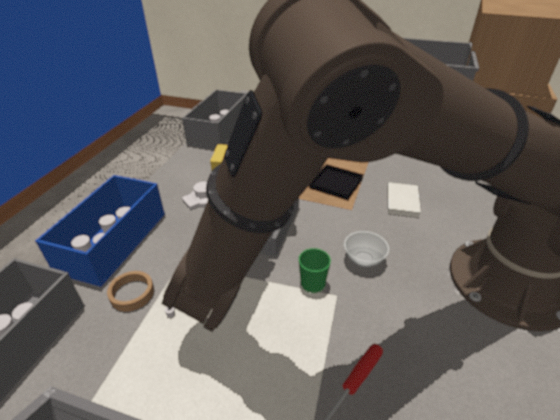

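```bash
R='python3 -m creep'
$R '[0,0,0,0,0.1,0,0.2, 0,0,0,0,0.2,0,0.2, 0,0,0,0,0.3,0,0.2, 0,0,0,0,0.4,0,0.2, 0,0,0,0,0.5,0,0.2]'
$R '[0,0,0,0,0.12,0,0.2, 0,0,0,0,0.24,0,0.2, 0,0,0,0,0.36,0,0.2, 0,0,0,0,0.48,0,0.2, 0,0,0,0,0.6,0,0.2]'
$R '[0,0,0,0,0,0,0.2, 0,0,0,0,0,0,0.2, 0,0,0,0,0,0,0.2, 0,0,0,0,0,0,0.2, 0,0,0,0,0,0,0.2]'
$R '[0,0,0,0,0.1,0,0.2, 0,0,0,0,0.2,0,0.2, 0,0,0,0,0.1,0,0.2, 0,0,0,0,0.2,0,0.2, 0,0,0,0,0.1,0,0.2]'
python3 -c "
from h import *
s=state();print(s['joints'],s['ee_pos'],Ro.from_quat(s['tool_rot']).as_matrix())
cap('top','top3')"
```

```text
time: 6.88
ee_pos: [548.1, -45.9, 144.6]
tool_rot: [0.12, -0.689, 0.704, 0.125]
contact_force: [0.4, 0.3, -0.8]
gripper_width: 61.9
gripper_force: 65.6
time: 7.3
ee_pos: [548.0, -46.0, 144.9]
tool_rot: [0.324, -0.62, 0.637, 0.323]
contact_force: [0.2, -0.1, -0.8]
gripper_width: 61.9
gripper_force: 65.5
time: 7.72
ee_pos: [547.8, -46.5, 144.3]
tool_rot: [0.323, -0.62, 0.638, 0.323]
contact_force: [-0.1, 0.3, -1.8]
gripper_width: 62.0
gripper_force: 65.5
time: 8.13
ee_pos: [547.7, -46.8, 144.3]
tool_rot: [0.358, -0.601, 0.619, 0.358]
contact_force: [-0.2, 0.3, -1.1]
gripper_width: 62.5
gripper_force: 65.5
[-0.66958087  1.07050882  0.08012565  1.74943104  0.96845881  1.72166062
  1.36686533] [547.66236963 -46.82826387 144.31145144] [[-0.48790124 -0.8727935   0.01356061]
 [ 0.01261041 -0.02258118 -0.99966548]
 [ 0.87280774 -0.48756702  0.02202367]]
```

View pics/top3.png

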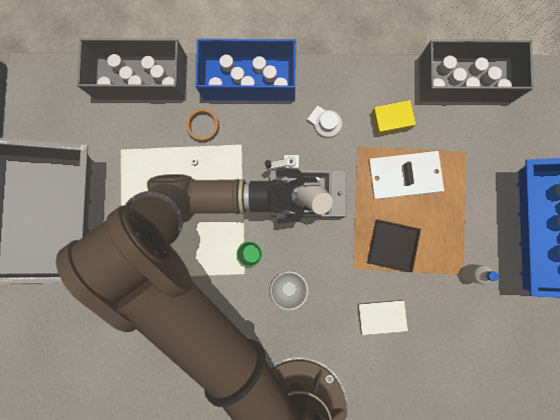

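```bash
R='python3 -m creep'
$R '[0,0,0.016,0,-0.12,0,0.2, 0,0,0.032,0,-0.24,0,0.2, 0,0,0.048,0,-0.36,0,0.2, 0,0,0.064,0,-0.48,0,0.2, 0,0,0.08,0,-0.6,0,0.2]'
$R '[0,0,0,0,-0.12,0,0.2, 0,0,0,0,-0.24,0,0.2, 0,0,0,0,-0.36,0,0.2, 0,0,0,0,-0.48,0,0.2, 0,0,0,0,-0.6,0,0.2]'
$R '[0,0,0,0,-0.12,0,0.2, 0,0,0,0,-0.24,0,0.2, 0,0,0,0,-0.36,0,0.2, 0,0,0,0,-0.48,0,0.2, 0,0,0,0,-0.6,0,0.2]'
$R '[-0.01,-0.02,0,0,-0.12,0,0.2, -0.02,-0.04,0,0,-0.24,0,0.2, -0.03,-0.06,0,0,-0.36,0,0.2, -0.045,-0.08,0,0,-0.48,0,0.2, -0.06,-0.1,0,0,-0.6,0,0.2]'
$R '[-0.012,-0.025,0,0,-0.11,0,0.2, -0.024,-0.05,0,0,-0.22,0,0.2, -0.036,-0.075,0,0,-0.22,0,0.2, -0.048,-0.1,0,0,-0.22,0,0.2, -0.06,-0.125,0,0,-0.22,0,0.2]'
python3 - <<'E'
from h import *
s=state();print(s['joints'],s['ee_pos'],Ro.from_quat(s['tool_rot']).as_matrix())
c,p,d=cap('top','top4')
W=cloud(c,d);z=W[...,2]
cv2.imwrite("pics/top4c.png",cv2.resize(p[140:300,180:440,::-1],None,fx=3,fy=3,interpolation=cv2.INTER_CUBIC))
np.save("pics/top4d.npy",d)
E
```

```text
time: 8.6
ee_pos: [547.6, -46.5, 224.9]
tool_rot: [0.154, -0.681, 0.698, 0.158]
contact_force: [-0.2, -0.3, -1.0]
gripper_width: 61.9
gripper_force: 65.6
time: 9.02
ee_pos: [547.6, -46.5, 224.2]
tool_rot: [-0.06, -0.697, 0.713, -0.05]
contact_force: [0.5, 0.8, -2.1]
gripper_width: 61.9
gripper_force: 65.6
time: 9.43
ee_pos: [547.6, -46.5, 224.1]
tool_rot: [-0.268, -0.651, 0.663, -0.254]
contact_force: [0.1, -0.2, -1.4]
gripper_width: 62.2
gripper_force: 65.6
time: 9.85
ee_pos: [487.1, -147.3, 224.2]
tool_rot: [-0.452, -0.547, 0.554, -0.435]
contact_force: [0.8, -0.9, -0.9]
gripper_width: 62.0
gripper_force: 65.6
time: 10.27
ee_pos: [427.3, -272.2, 224.1]
tool_rot: [0.509, 0.498, -0.502, 0.491]
contact_force: [0.1, 0.2, -0.9]
gripper_width: 62.1
gripper_force: 65.6
[-0.82473452  0.98040892  0.69299835  2.28259571  1.08671839  1.05288172
 -1.31648003] [ 427.32467857 -272.24440874  224.10558372] [[-7.33677345e-04  9.99757916e-01 -2.19902468e-02]
 [ 1.31250381e-02 -2.19787313e-02 -9.99672281e-01]
 [-9.99913594e-01 -1.02205973e-03 -1.31057354e-02]]
```

View pics/top4c.png

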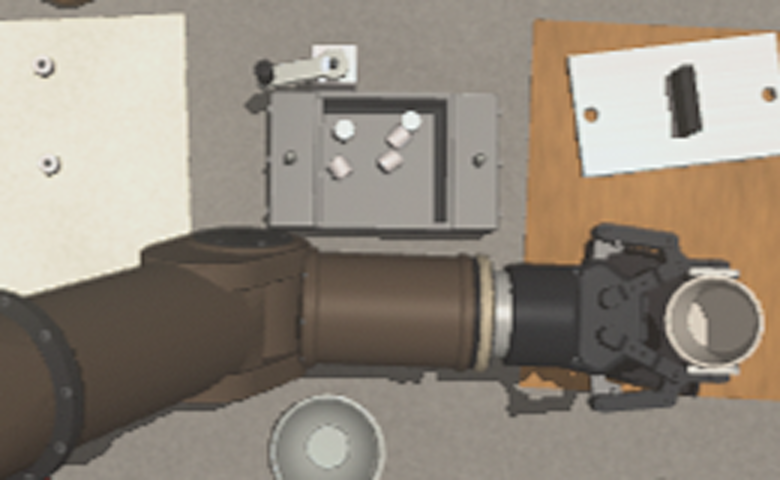

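Five bushes lie in the well and the cup is empty, held over the tray side at crop (715,320). Two loose bushes are left at crop (43,66) and (50,164).

```bash
R='python3 -m creep'
$R '[0,0,0,0.1,0,0.005,0.2, 0,0,-0.02,0.2,0,0.01,0.2, 0,0,-0.04,0.3,0,0.015,0.2, 0,0,-0.06,0.38,0,0.02,0.2, 0,0,-0.08,0.38,0,0.02,0.2]'
python3 - <<'E'
from h import *
s=state();print(s['joints'],s['ee_pos'],Ro.from_quat(s['tool_rot']).as_matrix())
c,p,d=cap('top');W=cloud(c,d);z=W[...,2]
# arm profile around green cup line
for y in range(-150,260,40):
    m=(abs(W[...,1]-y)<8)&(W[...,0]>330)&(W[...,0]<500)&(z>70)
    print(y,m.sum(),np.round([np.nanmin(W[m][:,0]),np.nanmax(W[m][:,0]),np.nanmax(W[m][:,2])]) if m.sum() else "")
cup=(z>100)&(z<175)&(W[...,1]<-215)&(W[...,1]>-320)&(W[...,0]>370)&(W[...,0]<490)&(p.min(-1)>140)
print(cup.sum(),cv2.minEnclosingCircle(W[cup][:,:2].astype(np.float32)),np.nanmax(W[cup][:,2]))
t=(z>14)&(z<26)&(W[...,1]<-180)&(W[...,1]>-330)&(W[...,0]>360)&(W[...,0]<500)
print(cv2.minAreaRect(W[t][:,:2].astype(np.float32)))
cap('side','side5')
E
```

```text
time: 10.73
ee_pos: [427.5, -272.5, 145.5]
tool_rot: [0.59, 0.588, -0.392, 0.39]
contact_force: [0.1, -0.4, -0.7]
gripper_width: 62.1
gripper_force: 65.5
[-0.72351351  0.78866852  0.62803795  2.31121778  1.09324224  0.81913498
 -1.22764497] [ 427.53520543 -272.51462141  145.50057718] [[ 1.23683519e-03  9.99991596e-01 -3.90881079e-03]
 [ 3.88240162e-01 -4.08238482e-03 -9.21549191e-01]
 [-9.21557403e-01 -3.77752867e-04 -3.88241948e-01]]
-150 232 [390. 464. 241.]
-110 208 [386. 467. 263.]
-70 268 [386. 469. 280.]
-30 280 [389. 467. 296.]
10 323 [385. 473. 327.]
50 569 [359. 486. 392.]
90 797 [351. 487. 496.]
130 1058 [330. 442. 577.]
170 1531 [330. 422. 680.]
210 1411 [330. 398. 737.]
250 455 [330. 369. 717.]
242 ((425.86151123046875, -252.84613037109375), 38.51800537109375) 174.70679745777173
((429.053466796875, -251.29522705078125), (120.16402435302734, 119.75334930419922), 78.25022888183594)
```

View pics/side5.png

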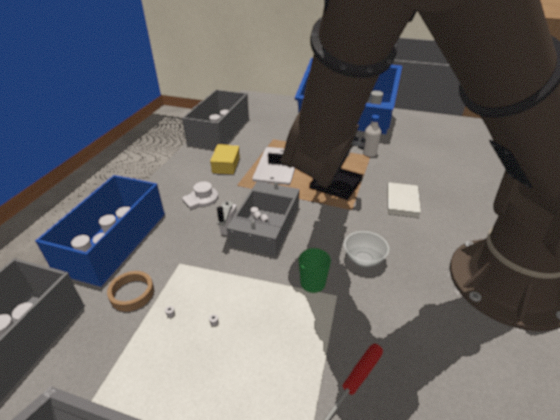

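The steep forearm clears the green cup at (314,270). I'll lower the cup into the tray.

```bash
R='python3 -m creep'
$R '[0,0,-0.03,0,0,0,0.2, 0,0,-0.06,0,0,0,0.2, 0.002,0,-0.085,0,0,0,0.2, 0.002,0,-0.095,0,0,0,0.2, 0.002,0,-0.095,0,0,0,0.2]'
$R '[0,0,-0.003,0,0,0,0.2, 0,0,-0.005,0,0,0,0.2, 0,0,-0.006,0,0,0,0.2]'
```

```text
time: 11.25
ee_pos: [430.1, -271.3, 48.2]
tool_rot: [0.585, 0.59, -0.396, 0.391]
contact_force: [-0.0, -0.6, -0.3]
gripper_width: 62.2
gripper_force: 65.6
time: 11.5
ee_pos: [429.8, -272.2, 45.0]
tool_rot: [0.587, 0.588, -0.396, 0.392]
contact_force: [1.3, 0.4, 7.8]
gripper_width: 62.0
gripper_force: 65.4
```

```bash
R='python3 -m creep'
$R '[0,0,0,0,0,0,0.6, 0,0,0,0,0,0,1, 0,0,0,0,0,0,1, 0,0,0,0,0,0,1, 0,0,0,0,0,0,1]'
$R '[0,0.015,0.0,0,0,0,1, 0,0.035,0,0,0,0,1, 0,0.065,0,0,0,0,1, 0,0.09,0.005,0,0,0,1, 0,0.11,0.02,0,0,0,1]'
$R '[0,0,0.035,0,0,0,1, 0,0,0.07,0.1,0,0,1, 0,0,0.105,0.2,0,0,1, 0,0,0.14,0.3,0,0,1, 0,0,0.17,0.4,0,0,1]'
python3 - <<'E'
from h import *
s=state();print(s['joints'],s['ee_pos'],Ro.from_quat(s['tool_rot']).as_matrix())
c,p,d=cap('top','top6');W=cloud(c,d);z=W[...,2]
cup=(z>68)&(z<90)&(W[...,1]<-215)&(W[...,1]>-300)&(W[...,0]>370)&(W[...,0]<490)
print(cup.sum(),cv2.minEnclosingCircle(W[cup][:,:2].astype(np.float32)),np.nanmedian(W[cup][:,2]))
for ce,a,l in blobs((z>9)&(z<30)&(W[...,1]>230)&(W[...,1]<390)&(W[...,0]>400)&(W[...,0]<700)): print("bush",ce,a,np.round(np.nanmean(W[l],0),1),np.round(np.median(np.nan_to_num(z[l])),1))
E
```

```text
time: 11.92
ee_pos: [429.8, -271.5, 43.3]
tool_rot: [0.587, 0.589, -0.395, 0.391]
contact_force: [-0.5, 0.3, -0.5]
gripper_width: 85.3
gripper_force: 0.0
time: 12.33
ee_pos: [429.8, -159.2, 61.9]
tool_rot: [0.586, 0.59, -0.395, 0.39]
contact_force: [0.6, -1.2, 0.1]
gripper_width: 85.8
gripper_force: 0.0
time: 12.75
ee_pos: [430.3, -160.6, 216.4]
tool_rot: [0.645, 0.649, -0.288, 0.282]
contact_force: [1.2, 1.4, -0.1]
gripper_width: 85.3
gripper_force: 0.0
[-0.73764862  0.34462204  0.46798278  2.18055445  0.74580987  1.06551067
 -0.7801219 ] [ 430.27536009 -160.61674478  216.43683374] [[-0.00746649  0.99996146 -0.00461865]
 [ 0.67503304  0.00163262 -0.73778569]
 [-0.73774972 -0.00862642 -0.67501921]]
143 ((429.8428039550781, -252.71719360351562), 33.537010192871094) 76.87116804147644
bush [193.39473684 161.15789474] 38 [653.2 297.2  17. ] 16.7
bush [195.27027027 193.89189189] 37 [562.3 289.4  16.2] 16.5
```

```bash
R='python3 -m creep'
$R '[0.014,0.035,0.01,0.1,0,0,1, 0.028,0.07,0.02,0.2,0,0,1, 0.042,0.105,0.03,0.3,0,0,1, 0.056,0.14,0.04,0.4,0,0,1, 0.065,0.165,0.05,0.5,0,0,1]'
$R '[0.014,0.035,0,0.1,0,0,1, 0.028,0.07,0,0.2,0,0,1, 0.042,0.105,0,0.33,0,0,1, 0.056,0.14,0,0.33,0,0,1, 0.07,0.17,0,0.33,0,0,1]'
$R '[0.01,0.03,0,0,0,0,1, 0.02,0.06,0,0,0,0,1, 0.02,0.09,0,0,0,0,1, 0.02,0.1,0,0,0,0,1, 0.02,0.1,0,0,0,0,1]'
python3 - <<'E'
from h import *
s=state();print(s['joints'],s['ee_pos'],Ro.from_quat(s['tool_rot']).as_matrix())
c,p,d=cap('wrist','w1');W=cloud(c,d);z=W[...,2]
print(np.nanmedian(z))
for ce,a,l in blobs((z>8)&(z<30)&(W[...,1]>180)&(W[...,1]<390)&(W[...,0]>500)&(W[...,0]<700),30):
    t=l&(z>15); print("bush",ce,a,np.round(np.nanmean(W[t],0),1),cv2.minEnclosingCircle(W[t][:,:2].astype(np.float32)))
E
```

```text
time: 13.22
ee_pos: [496.9, 7.7, 266.4]
tool_rot: [0.695, 0.7, -0.117, 0.114]
contact_force: [0.2, -0.2, -1.2]
gripper_width: 85.5
gripper_force: 0.0
time: 13.63
ee_pos: [566.4, 172.8, 265.5]
tool_rot: [0.707, 0.707, -0.003, -0.001]
contact_force: [0.3, 0.8, -0.1]
gripper_width: 85.4
gripper_force: 0.0
time: 14.05
ee_pos: [584.1, 277.7, 263.8]
tool_rot: [0.704, 0.711, -0.004, -0.002]
contact_force: [-0.4, 0.2, -0.9]
gripper_width: 85.3
gripper_force: 0.0
[-0.7034931   0.45790725  0.27173485  1.47491857 -0.12624246  1.23524401
 -0.40582078] [584.10574456 277.69299478 263.84536487] [[-0.00990573  0.99991554 -0.00841324]
 [ 0.9999437   0.0098733  -0.00388732]
 [-0.00380393 -0.00845128 -0.99995705]]
0.17474206171911355
bush [342.72123894 153.72123894] 226 [655.2 296.9  17.4] ((655.2521362304688, 296.6585693359375), 8.90056324005127)
bush [259.57209302 160.26046512] 215 [564.1 288.6  17.3] ((564.093505859375, 288.5511169433594), 8.65195369720459)
```

View pics/w1.png

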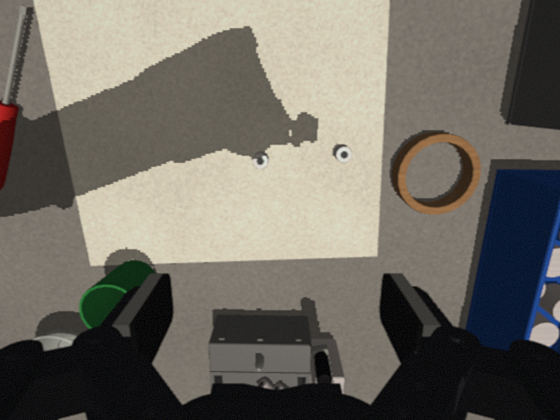

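The wrist view shows bushes at (260,160) and (343,154), both upright, and no others on the paper.

```bash
R='python3 -m creep'
$R '[-0.01,0.005,-0.04,0,0,0,1, -0.02,0.011,-0.08,0,0,0,1, -0.02,0.011,-0.12,0,0,0,0.6, -0.02,0.011,-0.16,0,0,0,0.6, -0.02,0.011,-0.195,0,0,0,0.6]'
$R '[0,0,-0.03,0,0,0,0.6, 0,0,-0.05,0,0,0,0.6, 0,0,-0.063,0,0,0,0.6, 0,0,-0.063,0,0,0,0.6]'
python3 -c "
from h import *
s=state();print(s['ee_pos'])"
```

```text
time: 14.52
ee_pos: [565.0, 282.2, 68.5]
tool_rot: [0.706, 0.708, -0.004, -0.0]
contact_force: [-0.2, 0.6, -0.1]
gripper_width: 52.1
gripper_force: 0.0
time: 14.85
ee_pos: [564.2, 282.2, 5.0]
tool_rot: [0.706, 0.708, -0.006, -0.001]
contact_force: [-0.7, 0.5, -0.2]
gripper_width: 51.3
gripper_force: 0.0
[564.2317682  282.15785194   4.9685878 ]
```

```bash
R='python3 -m creep'
$R '[0,0.006,0,0,0,0,0.6, 0,0.006,0,0,0,0,0.6, 0,0.006,0,0,0,0,0, 0,0.006,0,0,0,0,0, 0,0.006,0,0,0,0,0]'
$R '[0,0,0,0,0,0,0, 0,0,0,0,0,0,0, 0,0,0,0,0,0,0, 0,0,0,0,0,0,0]'
$R '[0,0,0.04,0,0,0,0, 0,0,0.08,0,0,0,0, 0,0,0.12,0,0,0,0, 0,0,0.15,0,0,0,0, 0,0,0.15,0,0,0,0]'
```

```text
time: 15.27
ee_pos: [566.2, 291.3, 8.6]
tool_rot: [0.705, 0.709, -0.003, -0.0]
contact_force: [-1.1, -0.2, 16.8]
gripper_width: 15.5
gripper_force: 39.9
time: 15.6
ee_pos: [566.2, 291.3, 8.8]
tool_rot: [0.705, 0.709, -0.003, -0.001]
contact_force: [-1.6, -0.5, 7.7]
gripper_width: 14.7
gripper_force: 58.5
time: 16.02
ee_pos: [569.1, 292.4, 165.1]
tool_rot: [0.705, 0.709, 0.002, 0.001]
contact_force: [1.1, 0.4, 1.0]
gripper_width: 14.5
gripper_force: 58.6
```

```bash
R='python3 -m creep'
$R '[0,-0.04,0,0,0,0,0, -0.005,-0.08,0,0,0,0,0, -0.01,-0.12,0,0,0,0,0, -0.015,-0.16,0,0,0,0,0, -0.02,-0.2,0,0,0,0,0]'
$R '[0,-0.04,0,0,0,0,0, -0.004,-0.08,0,0,0,0,0, -0.008,-0.11,0,0,0,0,0, -0.008,-0.13,0,0,0,0,0, -0.008,-0.13,0,0,0,0,0]'
python3 - <<'E'
from h import *
s=state();print(s['joints'],s['ee_pos'],s['gripper_width'])
c,p,d=cap('side')
u,v=proj(c,s['ee_pos']);u=int(u);v=int(v)
c2,p2,d2=cap('wrist')
a=cv2.resize(p[v-50:v+80,u-60:u+80],(420,390));b=cv2.resize(p2,(380,390))
cv2.imwrite("pics/s7.png",np.hstack([a,b])[:,:,::-1])
E
```

```text
time: 16.43
ee_pos: [545.0, 89.1, 157.7]
tool_rot: [0.705, 0.709, -0.003, -0.001]
contact_force: [0.3, -0.0, -0.3]
gripper_width: 14.6
gripper_force: 58.6
time: 16.85
ee_pos: [536.9, -45.2, 158.0]
tool_rot: [0.708, 0.706, -0.004, 0.0]
contact_force: [-0.2, -1.2, -0.4]
gripper_width: 14.5
gripper_force: 58.6
[-0.25490266  0.37944566  0.3126295   1.89108282 -0.13806081  0.89741347
  0.12156886] [536.91964652 -45.16736461 157.96905851] 14.53711688107776
```

View pics/s7.png

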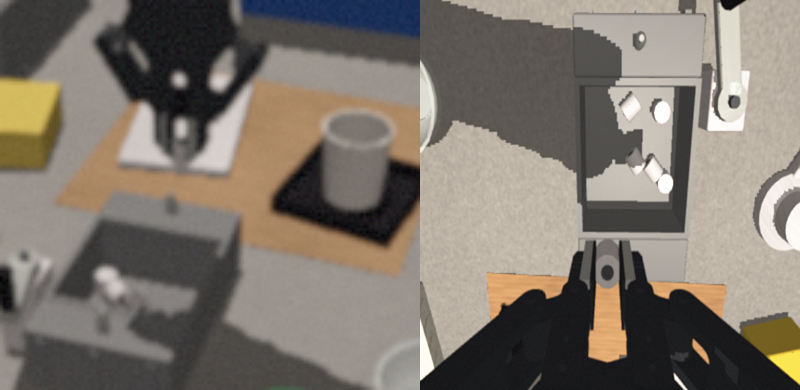

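The bush is held upright over the case and the cup stands in the tray. I'll lower the bush into the free corner.

```bash
R='python3 -m creep'
$R '[0.01,0,-0.03,0,0,0,0, 0.012,0,-0.06,0,0,0,0, 0.012,0,-0.09,0,0,0,0, 0.012,0,-0.12,0,0,0,0, 0.012,0,-0.13,0,0,0,0]'
$R '[0,0,0,0,0,0,0.35, 0,0,0,0,0,0,0.35, 0,0,0,0,0,0,0.35]'
$R '[0,0,0.04,0,0,0,0.35, 0,0,0.08,0,0,0,0.35, 0,0,0.12,0,0,0,0.5, 0,0,0.14,0,0,0,0.6, 0,0.03,0.14,0,0,0,0.6]'
$R '[0.02,0.04,0,0,0,0,0.6, 0.04,0.08,0,0,0,0,0.6, 0.05,0.12,0,0,0,0,0.6, 0.06,0.16,0,0,0,0,0.6, 0.07,0.2,0,0,0,0,0.6]'
python3 - <<'E'
from h import *
c,p,d=cap('top');W=cloud(c,d);z=W[...,2]
for ce,a,l in blobs((z>9)&(z<30)&(W[...,1]>230)&(W[...,1]<390)&(W[...,0]>400)&(W[...,0]<700)): print("bush",ce,a,np.round(np.nanmean(W[l],0),1))
E
```

```text
time: 17.37
ee_pos: [547.4, -36.9, 23.8]
tool_rot: [0.704, 0.71, -0.005, -0.003]
contact_force: [0.3, -0.2, -0.1]
gripper_width: 14.6
gripper_force: 58.7
time: 17.62
ee_pos: [550.8, -38.6, 29.0]
tool_rot: [0.705, 0.709, -0.003, 0.0]
contact_force: [1.0, 0.0, -0.5]
gripper_width: 30.0
gripper_force: 0.0
time: 18.03
ee_pos: [553.4, -15.4, 175.2]
tool_rot: [0.708, 0.706, 0.0, 0.004]
contact_force: [0.8, -0.4, 0.6]
gripper_width: 51.5
gripper_force: 0.0
time: 18.45
ee_pos: [619.4, 188.7, 170.0]
tool_rot: [0.705, 0.709, -0.002, -0.0]
contact_force: [1.0, 0.6, 0.1]
gripper_width: 50.9
gripper_force: 0.0
```

```bash
R='python3 -m creep'
$R '[0.012,0.036,-0.01,0,0,0,0.6, 0.024,0.072,-0.03,0,0,0,0.6, 0.036,0.108,-0.06,0,0,0,0.6, 0.036,0.108,-0.09,0,0,0,0.6, 0.036,0.108,-0.09,0,0,0,0.6]'
$R '[0,0,0,0,0,0,0.6, 0,0,0,0,0,0,0.6]'
python3 - <<'E'
from h import *
s=state();print(s['joints'],s['ee_pos'],s['gripper_width'])
c,p,d=cap('wrist','w8');W=cloud(c,d);z=W[...,2]
for ce,a,l in blobs((z>8)&(z<30)&(W[...,1]>200)&(W[...,1]<390)&(W[...,0]>500)&(W[...,0]<720),30):
    t=l&(z>15); print("bush",ce,a,np.round(np.nanmean(W[t],0),1))
E
```

```text
time: 18.92
ee_pos: [650.7, 297.7, 72.2]
tool_rot: [0.703, 0.711, -0.006, -0.003]
contact_force: [-1.7, -1.4, -1.8]
gripper_width: 51.3
gripper_force: 0.0
time: 19.08
ee_pos: [655.8, 293.2, 80.1]
tool_rot: [0.706, 0.708, -0.002, 0.0]
contact_force: [0.0, -1.3, 0.4]
gripper_width: 51.1
gripper_force: 0.0
[-0.64374908  0.72845773  0.25118477  1.47787026 -0.20019225  0.96499443
 -0.3348742 ] [655.76541368 293.19089657  80.13395091] 51.13727129831181
bush [275.72128852 220.33893557] 714 [655.5 297.3  17.3]
bush [375.42582106 250.02718007] 883 [717.  279.5  22.5]
```

```bash
R='python3 -m creep'
$R '[0,0.004,-0.03,0,0,0,0.6, 0,0.004,-0.055,0,0,0,0.6, 0,0.004,-0.07,0,0,0,0.6, 0,0.004,-0.07,0,0,0,0.6, 0,0.004,-0.07,0,0,0,0.6]'
$R '[0,0,0,0,0,0,0, 0,0,0,0,0,0,0, 0,0,0,0,0,0,0, 0,0,0,0,0,0,0, 0,0,0,0,0,0,0]'
$R '[0,0,0.04,0,0,0,0, 0,0,0.08,0,0,0,0, 0,0,0.12,0,0,0,0, 0,0,0.16,0,0,0,0, 0,0,0.16,0,0,0,0]'
```

```text
time: 19.55
ee_pos: [655.1, 297.6, 8.6]
tool_rot: [0.706, 0.709, -0.003, -0.0]
contact_force: [0.4, 0.1, 0.4]
gripper_width: 51.5
gripper_force: 0.0
time: 19.97
ee_pos: [655.6, 298.7, 9.5]
tool_rot: [0.705, 0.709, -0.002, -0.0]
contact_force: [-1.0, 0.6, 7.6]
gripper_width: 14.5
gripper_force: 58.5
time: 20.38
ee_pos: [659.0, 299.9, 178.2]
tool_rot: [0.705, 0.709, 0.004, 0.002]
contact_force: [1.8, -0.2, 0.8]
gripper_width: 14.4
gripper_force: 58.6
```

```bash
R='python3 -m creep'
$R '[-0.012,-0.036,0,0,0,0,0, -0.024,-0.072,0,0,0,0,0, -0.036,-0.108,0,0,0,0,0, -0.05,-0.144,0,0,0,0,0, -0.065,-0.18,0,0,0,0,0]'
$R '[-0.015,-0.035,0,0,0,0,0, -0.03,-0.07,0,0,0,0,0, -0.04,-0.105,0,0,0,0,0, -0.045,-0.128,0,0,0,0,0, -0.045,-0.128,0,0,0,0,0]'
$R '[0,0,-0.03,0,0,0,0, 0,0,-0.06,0,0,0,0, 0,0,-0.09,0,0,0,0, 0,0,-0.12,0,0,0,0, 0,0,-0.125,0,0,0,0]'
$R '[0,0,0,0,0,0,0, 0,0,0,0,0,0,0.35, 0,0,0,0,0,0,0.35, 0,0,0,0,0,0,0.35]'
$R '[0,0,0.04,0,0,0,0.35, 0,0,0.08,0,0,0,0.35, 0,0,0.12,0,0,0,0.5, 0,0,0.15,0,0,0,0.6, 0,-0.01,0.17,0,0,0,0.6]'
```

```text
time: 20.8
ee_pos: [589.0, 116.8, 168.1]
tool_rot: [0.705, 0.709, -0.003, -0.0]
contact_force: [1.4, -1.1, 0.3]
gripper_width: 14.4
gripper_force: 58.6
time: 21.22
ee_pos: [543.2, -16.3, 168.5]
tool_rot: [0.708, 0.706, -0.004, 0.0]
contact_force: [0.1, -1.5, -0.3]
gripper_width: 14.9
gripper_force: 58.7
time: 21.63
ee_pos: [542.1, -9.0, 38.9]
tool_rot: [0.705, 0.709, -0.005, -0.002]
contact_force: [-0.9, 0.2, 1.0]
gripper_width: 14.5
gripper_force: 58.7
time: 21.97
ee_pos: [545.9, -9.5, 44.3]
tool_rot: [0.705, 0.709, -0.002, 0.0]
contact_force: [-0.4, -0.5, -0.5]
gripper_width: 30.1
gripper_force: 0.0
time: 22.38
ee_pos: [546.0, -17.7, 217.5]
tool_rot: [0.704, 0.71, -0.001, 0.001]
contact_force: [1.8, 1.4, -0.4]
gripper_width: 51.4
gripper_force: 0.0
```

```bash
R='python3 -m creep'
$R '[0,-0.03,0.02,0,0,0,1, 0.004,-0.06,0.04,0,0,0,1, 0.008,-0.09,0.05,0,0,0,1, 0.016,-0.1,0.06,0,0,0,1, 0.016,-0.1,0.06,0,0,0,1]'
$R '[0,0,0,0,0,0,1, 0,0,0,0,0,0,1]'
python3 - <<'E'
from h import *
s=state();print(s['joints'],s['ee_pos'],s['gripper_width'])
c,p,d=cap('wrist','w9');W=cloud(c,d);z=W[...,2];np.save("pics/w9d.npy",d)
x,y=W[...,0],W[...,1]
r=(x>490)&(x<700)&(y>-130)&(y<130)
print("rim",cv2.minAreaRect(W[r&(z>57)&(z<63)&(x<632)][:,:2].astype(np.float32)))
for lo,hi in((64,69),(69,75),(76,90),(95,130)):
    for ce,a,l in blobs(r&(z>lo)&(z<hi),8): print(lo,hi,ce.round(),a,np.round(np.nanmean(W[l],0),1),cv2.minAreaRect(W[l][:,:2].astype(np.float32)))
well=r&(abs(x-563)<52)&(abs(y+16)<52)
print("well max z",np.nanmax(z[well]), np.nanpercentile(z[well],99))
E
```

```text
time: 22.8
ee_pos: [562.0, -123.8, 276.2]
tool_rot: [0.707, 0.707, -0.002, 0.002]
contact_force: [-0.5, -0.3, 0.5]
gripper_width: 85.5
gripper_force: 0.0
time: 22.97
ee_pos: [560.1, -118.2, 272.4]
tool_rot: [0.705, 0.709, -0.003, -0.001]
contact_force: [0.1, 0.1, 0.3]
gripper_width: 85.4
gripper_force: 0.0
[-0.17076268  0.32607435  0.3821756   1.66360982 -0.12508763  1.18207398
  0.24789014] [ 560.08189338 -118.16555923  272.36467163] 85.37435437160956
rim ((568.1478881835938, -37.76213073730469), (158.88720703125, 127.09022521972656), 89.7647476196289)
64 69 [359.   3.] 8 [630.1  37.4  66.1] ((630.1764526367188, 37.367271423339844), (0.5805306434631348, 4.64567232131958), 0.3730855882167816)
64 69 [359.  15.] 26 [630.1  27.8  67.3] ((630.4384155273438, 27.796051025390625), (1.4055293798446655, 10.59931755065918), 0.47032368183135986)
64 69 [358.  34.] 38 [630.9  12.8  67. ] ((630.6176147460938, 13.509197235107422), (4.503124713897705, 13.969135284423828), 20.95394515991211)
64 69 [376.  40.] 28 [646.9   7.9  66.6] ((646.670654296875, 8.890241622924805), (15.686399459838867, 2.912534475326538), 0.14703583717346191)
64 69 [389.  41.] 10 [658.9   7.6  66.9] ((658.892822265625, 7.696016311645508), (5.503319263458252, 0.5636075735092163), 0.6259279251098633)
69 75 [377.  26.] 703 [646.2  18.3  70.4] ((646.6424560546875, 23.248308181762695), (33.902557373046875, 31.323869705200195), 0.24713371694087982)
69 75 [280. 159.] 29 [563.3 -97.6  73.1] ((563.50244140625, -98.0280532836914), (9.63314437866211, 7.163395404815674), 41.26236343383789)
76 90 [379.  13.] 806 [643.9  25.9  82.6] ((644.9520263671875, 25.512855529785156), (21.82183074951172, 26.05949592590332), 89.3472671508789)
76 90 [282. 161.] 37 [564.6 -98.8  78.2] ((564.7457275390625, -98.66966247558594), (5.742487907409668, 5.751677513122559), 89.26560974121094)
well max z 24.74280881821071 23.34675105192104
```

View pics/w9.png

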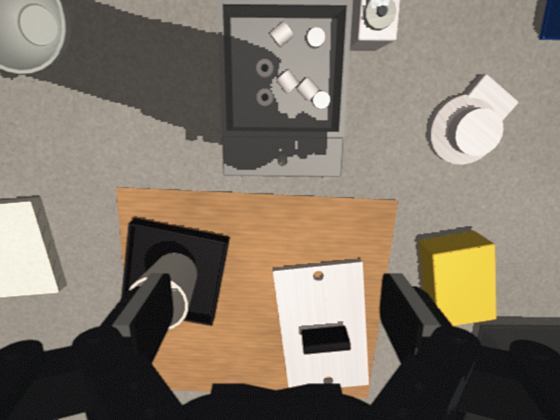

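The wrist view shows all seven bushes low in the well, with the pin at (281,160). The cover lies at (322,325) and the cup stands in the tray.

```bash
R='python3 -m creep'
$R '[0,0.04,0,0,0,0,1, 0,0.08,0,0,0,0,1, 0,0.11,0,0,0,0,1, 0,0.12,0,0,0,0,1, 0,0.12,0,0,0,0,1]'
$R '[0,0,0,0,0,0,1, 0,0,0,0,0,0,1]'
python3 - <<'E'
from h import *
s=state();print(s['ee_pos'])
c,p,d=cap('wrist','w10');W=cloud(c,d);z=W[...,2];x,y=W[...,0],W[...,1]
r=(x>490)&(x<700)&(y>-130)&(y<150)
for lo,hi in((61,66),(66,72),(72,77),(77,81),(81,85),(90,112),(112,125)):
    for ce,a,l in blobs(r&(z>lo)&(z<hi),8): print(lo,hi,ce.round(),a,np.round(np.nanmean(W[l],0),1),np.round(cv2.minAreaRect(W[l][:,:2].astype(np.float32))[0],1),np.round(cv2.minAreaRect(W[l][:,:2].astype(np.float32))[1:][0],1),round(cv2.minAreaRect(W[l][:,:2].astype(np.float32))[2]))
m=r&(z>56)&(z<63)
for q in(-60,-40,-20,0,20,40,60,75):
    mm=m&(abs(y-q)<3)&(x<628);print(q,np.nanmin(x[mm]),np.nanmax(x[mm]))
mm=m&(abs(x-540)<15);print("ymax",np.nanmax(y[mm]))
E
```

```text
time: 23.43
ee_pos: [559.7, 5.9, 271.7]
tool_rot: [0.702, 0.712, -0.003, -0.002]
contact_force: [-0.9, 0.0, -0.3]
gripper_width: 85.2
gripper_force: 0.0
time: 23.6
ee_pos: [560.1, -0.6, 272.2]
tool_rot: [0.706, 0.709, -0.004, -0.001]
contact_force: [0.2, -0.6, 0.3]
gripper_width: 85.2
gripper_force: 0.0
[560.07407033  -0.61482038 272.24200802]
61 66 [350. 137.] 21 [630.2  39.8  63.8] [630.   39.3] [17.2  2.7] 81
61 66 [348. 155.] 9 [629.9  22.4  62.8] [629.9  22.4] [7.6 0.4] 89
61 66 [281. 263.] 17 [564.6 -95.2  63.4] [565.3 -95.6] [3.5 9. ] 76
66 72 [367. 154.] 631 [646.8  24.7  70. ] [646.7  27.3] [34.4 39.8] 0
66 72 [280. 266.] 23 [564.1 -95.6  68.7] [564.1 -96.4] [9.7 4.4] 6
72 77 [283. 110.] 55 [565.1  65.   74.7] [565.1  65. ] [8.7 9. ] 71
72 77 [354. 148.] 13 [632.9  30.6  74.8] [632.8  30.5] [10.7  1.2] 78
72 77 [281. 269.] 43 [564.4 -96.7  74.4] [564.3 -97.9] [9.6 8.1] 3
77 81 [350.  91.] 19 [624.7  81.6  79.3] [624.9  81.9] [ 1.4 10.4] 13
77 81 [351. 102.] 8 [626.4  72.6  79.4] [626.4  72.9] [0.5 4.4] 12
77 81 [283. 110.] 32 [565.   65.1  78.8] [564.7  65.2] [4.6 5.3] 0
77 81 [353. 115.] 33 [629.   61.3  79.6] [629.   60.3] [ 2.7 17.7] 4
77 81 [355. 146.] 22 [633.   32.9  78.8] [633.   32.5] [17.8  1.7] 84
77 81 [281. 273.] 22 [564.4 -98.3  78.7] [564.5 -98.4] [5.5 4.5] 45
81 85 [365. 128.] 1422 [639.7  49.2  82.4] [640.7  54.4] [25.1 79.8] 9
90 112 [357.  86.] 100 [626.3  85.6 101.2] [627.5  86.6] [15.1  5.7] 87
112 125 [369.  84.] 354 [631.8  86.3 117.9] [632.2  86.3] [15.  15.1] 88
-60 504.8029902426849 624.2179822850028
-40 504.5897379757006 624.2534251869082
-20 505.3374105171348 624.0587366402709
0 505.1582454168115 624.5529171549159
20 504.8989418398568 624.9566262661534
40 504.89761512461894 624.7098241489173
60 505.40169658430057 624.5382966208275
75 504.98249060818284 624.4343390035625
ymax 82.8679024128712
```

```bash
R='python3 -m creep'
$R '[0.02,0.025,-0.02,0,0,0,0.6, 0.04,0.05,-0.05,0,0,0,0.6, 0.06,0.075,-0.08,0,0,0,0.6, 0.072,0.087,-0.11,0,0,0,0.6, 0.072,0.087,-0.135,0,0,0,0.6]'
$R '[0,0,-0.02,0,0,0,0.6, 0,0,-0.045,0,0,0,0.6, 0,0,-0.045,0,0,0,0.6, 0,0,-0.045,0,0,0,0.6]'
```

```text
time: 24.07
ee_pos: [634.0, 90.7, 134.5]
tool_rot: [0.704, 0.71, -0.003, -0.001]
contact_force: [-0.5, 1.5, 0.2]
gripper_width: 51.1
gripper_force: 0.0
time: 24.4
ee_pos: [631.7, 85.8, 91.7]
tool_rot: [0.706, 0.708, -0.005, -0.001]
contact_force: [0.1, 0.9, 0.4]
gripper_width: 51.8
gripper_force: 0.0
```

```bash
R='python3 -m creep'
$R '[0,0,0.002,0,0,0,0, 0,0,0.002,0,0,0,0, 0,0,0.002,0,0,0,0, 0,0,0.002,0,0,0,0, 0,0,0.002,0,0,0,0]'
$R '[0.005,0.001,0,0,0,0,0, 0.01,0.0015,0,0,0,0,0, 0.015,0.002,0,0,0,0,0, 0.02,0.002,0,0,0,0,0, 0.024,0.0015,0,0,0,0,0]'
$R '[0,0,0,0,0,0,0, 0,0,0,0,0,0,0.5, 0,0,0,0,0,0,0.5, 0,0,0,0,0,0,0.5, 0,0,0,0,0,0,0.5]'
$R '[0,0,0.03,0,0,0,0.6, 0,0,0.07,0,0,0,0.6, 0,0,0.11,0,0,0,0.6, 0,0,0.15,0,0,0,1, 0,0,0.18,0,0,0,1]'
```

```text
time: 24.82
ee_pos: [633.7, 87.3, 96.6]
tool_rot: [0.705, 0.709, -0.002, 0.0]
contact_force: [-1.2, -0.6, 6.4]
gripper_width: 14.1
gripper_force: 58.4
time: 25.23
ee_pos: [656.6, 90.1, 96.4]
tool_rot: [0.705, 0.709, -0.002, -0.001]
contact_force: [-8.5, 2.6, 10.3]
gripper_width: 13.8
gripper_force: 59.4
time: 25.65
ee_pos: [656.5, 88.7, 94.7]
tool_rot: [0.705, 0.709, -0.003, -0.001]
contact_force: [0.3, -0.3, -0.2]
gripper_width: 42.5
gripper_force: 0.0
time: 26.07
ee_pos: [657.0, 88.6, 278.2]
tool_rot: [0.705, 0.709, -0.002, 0.0]
contact_force: [1.1, 0.3, 0.6]
gripper_width: 73.9
gripper_force: 0.0
```

```bash
R='python3 -m creep'
$R '[-0.005,-0.04,0,0,0,-0.1,1, -0.01,-0.08,0,0,0,-0.2,1, -0.015,-0.12,0,0,0,-0.3,1, -0.02,-0.16,0,0,0,-0.4,1, -0.025,-0.2,0,0,0,-0.5,1]'
$R '[-0.015,-0.035,0,0,0,-0.11,1, -0.03,-0.07,0,0,0,-0.22,1, -0.045,-0.105,0,0,0,-0.33,1, -0.06,-0.14,0,0,0,-0.44,1, -0.075,-0.175,0,0,0,-0.55,1]'
$R '[-0.01,0,0,0,0,-0.11,1, -0.02,0,0,0,0,-0.22,1, -0.03,0,0,0,0,-0.33,1, -0.035,0,0,0,0,-0.44,1, -0.04,0,0,0,0,-0.52,1]'
$R '[0,0,0,0,0,0,1, 0,0,0,0,0,0,1]'
python3 - <<'E'
from h import *
s=state();print(s['joints'],s['ee_pos'])
c,p,d=cap('wrist','w11');W=cloud(c,d);z=W[...,2];x,y=W[...,0],W[...,1]
r=(x>540)&(x<720)&(y>-420)&(y<-160)
def q(m,n):
    m=m&np.isfinite(x)
    if m.sum()>5: print(n,m.sum(),cv2.minAreaRect(W[m][:,:2].astype(np.float32)),np.median(z[m]))
q(r&(z>40)&(z<50),"bar top")
q(r&(z>7)&(z<14)&(p.min(-1)>110),"plate")
m=(r&(z>7)&(z<14)&(p.min(-1)>110)).astype(np.uint8)
cs,h=cv2.findContours(m,cv2.RETR_CCOMP,cv2.CHAIN_APPROX_NONE)
for k,cn in enumerate(cs):
    if h[0][k][3]>=0 and 15<cv2.contourArea(cn)<2500:
        (u,v),rr=cv2.minEnclosingCircle(cn);print("hole",u,v,rr,ray(c,u,v,10))
t=viewer.capture('top')[0]; cv2.imwrite("pics/t11.png",t[:,:,::-1])
E
```

```text
time: 26.48
ee_pos: [630.8, -113.0, 274.7]
tool_rot: [0.86, 0.51, -0.003, -0.001]
contact_force: [1.8, -0.4, -0.4]
gripper_width: 85.1
gripper_force: 0.0
time: 26.9
ee_pos: [555.3, -287.7, 274.6]
tool_rot: [0.966, 0.257, -0.002, -0.002]
contact_force: [-0.7, 0.6, 0.7]
gripper_width: 85.4
gripper_force: 0.0
time: 27.32
ee_pos: [515.7, -286.3, 274.5]
tool_rot: [1.0, -0.0, -0.002, -0.003]
contact_force: [-0.4, -0.1, 0.7]
gripper_width: 85.3
gripper_force: 0.0
time: 27.48
ee_pos: [516.4, -286.0, 274.5]
tool_rot: [1.0, 0.004, -0.002, -0.003]
contact_force: [-0.4, 0.4, 0.2]
gripper_width: 85.1
gripper_force: 0.0
[-0.11857177  0.41154206  0.77598584  1.63621202 -0.30503968  1.22550101
 -0.8401943 ] [ 516.41258668 -286.03927313  274.50491904]
bar top 953 ((622.954345703125, -335.9197692871094), (59.95809555053711, 14.370482444763184), 7.0939788818359375) 44.20238493825994
plate 17458 ((622.8736572265625, -334.0492858886719), (112.41349792480469, 186.71527099609375), 7.157793045043945) 9.353166170338742
hole 248.61888122558594 79.28321838378906 7.72628927230835 [ 612.77724266 -254.93587018   10.        ]
hole 325.5 67.0 35.59855270385742 [ 625.6962729  -336.78335146   10.        ]
```

View pics/w11.png

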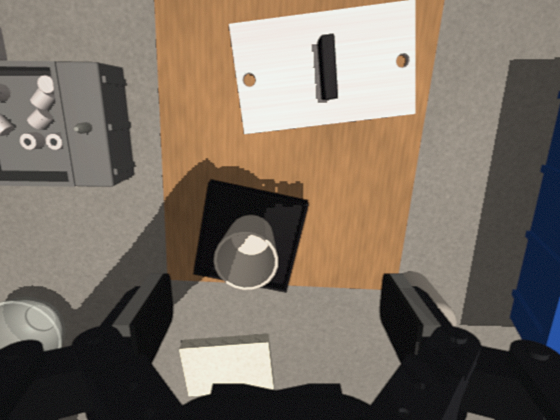

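The cover has been knocked about 49 mm in −y: the bar is now at (325,67), at world (623, −336), yaw 7.1°. The cup still stands in the tray at (247,255). I'll grasp the bar at its new position.

```bash
R='python3 -m creep'
$R '[0.03,-0.013,-0.02,0,0,0.06,0.8, 0.06,-0.026,-0.04,0,0,0.116,0.8, 0.085,-0.04,-0.07,0,0,0.116,0.8, 0.107,-0.05,-0.1,0,0,0.116,0.7, 0.107,-0.05,-0.135,0,0,0.116,0.6]'
$R '[0,0,-0.03,0,0,0,0.6, 0,0,-0.055,0,0,0,0.6, 0,0,-0.08,0,0,0,0.6, 0,0,-0.08,0,0,0,0.6, 0,0,-0.08,0,0,0,0.6]'
python3 - <<'E'
from h import *
s=state();print(s['joints'],s['ee_pos'],Ro.from_quat(s['tool_rot']).as_matrix()[:,1])
c,p,d=cap('wrist');W=cloud(c,d);z=W[...,2];x,y=W[...,0],W[...,1]
m=(p.min(-1)>110)&(z>6)&(z<14)&(x>540)&(x<720)&(y>-450)&(y<-200);print(m.sum(),cv2.minAreaRect(W[m][:,:2].astype(np.float32)))
E
```

```text
time: 28.0
ee_pos: [627.8, -337.6, 137.9]
tool_rot: [0.998, 0.063, -0.001, -0.002]
contact_force: [-0.6, 1.1, 0.1]
gripper_width: 51.6
gripper_force: 0.0
time: 28.42
ee_pos: [622.9, -335.6, 58.3]
tool_rot: [0.998, 0.062, -0.003, -0.004]
contact_force: [-0.5, -0.8, 1.5]
gripper_width: 51.5
gripper_force: 0.0
[ 0.07284449  0.79893551  0.5996272   1.53971906 -0.51363575  0.97444919
 -0.6185583 ] [ 622.91820061 -335.56110834   58.2951443 ] [ 0.12312451 -0.99236261 -0.00753697]
32817 ((622.510009765625, -335.94024658203125), (112.7723617553711, 191.5312957763672), 7.1105637550354)
```

```bash
R='python3 -m creep'
$R '[0,0,-0.02,0,0,0,0.6, 0,0,-0.035,0,0,0,0.6, 0,0,-0.039,0,0,0,0.6, 0,0,-0.039,0,0,0,0.6, 0,0,-0.039,0,0,0,0.6]'
$R '[0,0,0,0,0,0,0, 0,0,0,0,0,0,0, 0,0,0,0,0,0,0, 0,0,0,0,0,0,0, 0,0,0,0,0,0,0]'
$R '[0,0,0.02,0,0,0,0, 0,0,0.04,0,0,0,0, 0,0,0.06,0,0,0,0, 0,0,0.08,0,0,0,0, 0,0,0.08,0,0,0,0]'
$R '[0,0,0.04,0,0,0,0, 0,0,0.07,0,0,0,0, 0,0,0.07,0,0,0,0]'
python3 - <<'E'
from h import *
s=state();print(s['joints'],s['ee_pos'],Ro.from_quat(s['tool_rot']).as_matrix())
c,p,d=cap('wrist','w12');W=cloud(c,d);z=W[...,2];x,y=W[...,0],W[...,1]
m=(p.min(-1)>90)&(z>90)&(z<220)&(x>540)&(x<720)&(y>-450)&(y<-200);P=W[m]
A=np.c_[P[:,:2],np.ones(len(P))];k=np.linalg.lstsq(A,P[:,2],rcond=None)[0];print("plane",k,np.median(P[:,2]))
print(m.sum(),cv2.minAreaRect(P[:,:2].astype(np.float32)))
E
```

```text
time: 28.88
ee_pos: [623.7, -336.3, 21.2]
tool_rot: [0.998, 0.061, -0.002, -0.003]
contact_force: [-0.2, -0.4, 0.8]
gripper_width: 51.0
gripper_force: 0.0
time: 29.3
ee_pos: [623.9, -336.3, 21.3]
tool_rot: [0.998, 0.061, -0.002, -0.003]
contact_force: [-0.5, 0.8, 6.6]
gripper_width: 13.1
gripper_force: 59.6
time: 29.72
ee_pos: [624.9, -337.5, 104.3]
tool_rot: [0.998, 0.061, 0.0, -0.001]
contact_force: [1.2, -1.2, -3.3]
gripper_width: 12.8
gripper_force: 59.1
time: 29.97
ee_pos: [625.5, -338.2, 175.9]
tool_rot: [0.998, 0.061, 0.001, -0.001]
contact_force: [1.0, -1.5, -2.0]
gripper_width: 12.8
gripper_force: 59.7
[ 0.04219657  0.68670902  0.66689907  1.43987367 -0.44328867  1.16626306
 -0.6755175 ] [ 625.46214319 -338.16412054  175.94793609] [[ 0.99256763  0.1216735   0.00224922]
 [ 0.12167083 -0.99256967  0.00128876]
 [ 0.00238931 -0.00100552 -0.99999664]]
plane [ 5.60189741e-03 -1.73781964e-03  1.59724937e+02] 163.90107888681794
62049 ((624.3251953125, -338.6489562988281), (112.85257720947266, 191.73060607910156), 7.027166366577148)
```

```bash
R='python3 -m creep'
$R '[-0.005,0.03,0,0,0,-0.025,0, -0.012,0.065,0,0,0,-0.05,0, -0.018,0.1,0,0,0,-0.075,0, -0.024,0.135,0,0,0,-0.1,0, -0.03,0.17,0,0,0,-0.125,0]'
$R '[-0.007,0.04,0,0,0,0,0, -0.014,0.075,0,0,0,0,0, -0.02,0.11,0,0,0,0,0, -0.025,0.135,0,0,0,0,0, -0.029,0.152,0,0,0,0,0]'
$R '[0,0,-0.02,0,0,0,0, 0,0,-0.04,0,0,0,0, 0,0,-0.045,0,0,0,0, 0,0,-0.045,0,0,0,0, 0,0,-0.045,0,0,0,0]'
cat > plate.py <<'E'
from h import *
s=state();print(s['ee_pos'],Ro.from_quat(s['tool_rot']).as_matrix()[:,2],s['contact_force'],s['gripper_width'])
def go(n):
    c,p,d=cap(n);W=cloud(c,d);z=W[...,2];x,y=W[...,0],W[...,1];z0=s['ee_pos'][2]-12
    m=(p.min(-1)>90)&(abs(z-z0)<8)&(abs(x-565)<75)&(abs(y+16)<115);P=W[m]
    A=np.c_[P[:,:2],np.ones(len(P))];k=np.linalg.lstsq(A,P[:,2],rcond=None)[0];print(n,"plane",k[:2],np.median(P[:,2]))
    print(m.sum(),cv2.minAreaRect(P[:,:2].astype(np.float32)))
go('wrist');go('top')
E
python3 plate.py
```

```text
time: 30.43
ee_pos: [591.8, -163.9, 168.1]
tool_rot: [1.0, -0.002, -0.003, -0.003]
contact_force: [1.6, -0.3, -3.6]
gripper_width: 12.8
gripper_force: 59.8
time: 30.85
ee_pos: [562.6, -9.8, 168.2]
tool_rot: [1.0, 0.001, -0.004, -0.004]
contact_force: [0.4, -0.3, -3.5]
gripper_width: 12.9
gripper_force: 59.7
time: 31.27
ee_pos: [563.9, -14.6, 125.0]
tool_rot: [1.0, -0.002, -0.003, -0.003]
contact_force: [0.3, 0.0, -3.4]
gripper_width: 13.0
gripper_force: 59.6
[563.94365914 -14.58522308 124.96520352] [-0.00541473  0.00527716 -0.99997142] [ 0.26742905  0.02273716 -3.43843425] 13.011432124466541
wrist plane [-0.00230694  0.00153415] 112.8414480167122
62124 ((562.7153930664062, -14.738510131835938), (191.7375030517578, 112.8365478515625), 89.79080200195312)
top plane [0.0006304  0.00172305] 113.77162770093453
301 ((560.2354125976562, -13.287193298339844), (206.33001708984375, 79.92481231689453), 77.99347686767578)
```

```bash
R='python3 -m creep'
$R '[0.002,-0.002,0,0,0,0,0, 0.002,-0.002,-0.01,0,0,0,0, 0.002,-0.002,-0.018,0,0,0,0, 0.002,-0.002,-0.018,0,0,0,0, 0.002,-0.002,-0.018,0,0,0,0]'
python3 plate.py
$R '[0,0,-0.003,0,0,0,0, 0,0,-0.006,0,0,0,0, 0,0,-0.008,0,0,0,0, 0,0,-0.008,0,0,0,0]'
python3 plate.py
```

```text
time: 31.78
ee_pos: [565.8, -16.0, 106.6]
tool_rot: [1.0, -0.002, -0.003, -0.003]
contact_force: [0.3, -0.2, -3.8]
gripper_width: 12.2
gripper_force: 59.6
[565.78515954 -16.03412449 106.63272266] [-0.00554414  0.00583652 -0.9999676 ] [ 0.33740171 -0.16209211 -3.82340116] 12.173404360839193
wrist plane [-0.00250849  0.00225425] 94.51224934762239
62155 ((564.4893798828125, -16.286781311035156), (191.6525421142578, 112.96528625488281), 89.85450744628906)
top plane [0.00331902 0.00258071] 95.12652342462019
322 ((561.3198852539062, -15.443611145019531), (205.0040740966797, 84.6127700805664), 79.81967163085938)
time: 32.22
ee_pos: [566.1, -16.0, 98.9]
tool_rot: [1.0, -0.001, -0.002, -0.003]
contact_force: [0.6, 0.3, -3.4]
gripper_width: 12.9
gripper_force: 59.7
[566.13032856 -15.97567784  98.94108122] [-0.00458451  0.00591735 -0.99997198] [ 0.55143471  0.29068355 -3.38702808] 12.90322058683319
wrist plane [-0.00561275  0.0018882 ] 86.83407858879576
62916 ((573.845458984375, -15.770301818847656), (191.90182495117188, 131.63519287109375), 89.7947769165039)
top plane [-0.001124    0.00452941] 87.3512518530865
305 ((571.0694580078125, -17.38733673095703), (211.37704467773438, 84.62937927246094), 72.10942840576172)
```

```bash
R='python3 -m creep'
$R '[0,0,-0.003,0,0,0,0, 0,0,-0.006,0,0,0,0, 0,0,-0.008,0,0,0,0, 0,0,-0.008,0,0,0,0]'
$R '[0,0,-0.002,0,0,0,0, 0,0,-0.004,0,0,0,0, 0,0,-0.006,0,0,0,0, 0,0,-0.006,0,0,0,0]'
```

```text
time: 32.65
ee_pos: [566.1, -16.0, 90.9]
tool_rot: [1.0, -0.001, -0.002, -0.003]
contact_force: [-0.2, 0.1, -3.6]
gripper_width: 12.9
gripper_force: 59.7
time: 32.98
ee_pos: [566.2, -16.0, 85.0]
tool_rot: [1.0, -0.001, -0.002, -0.003]
contact_force: [-0.1, 0.5, -3.7]
gripper_width: 13.1
gripper_force: 59.7
```

No contact so far, with about 3 mm left to go.

```bash
R='python3 -m creep'
$R '[0,0,-0.001,0,0,0,0, 0,0,-0.002,0,0,0,0, 0,0,-0.003,0,0,0,0, 0,0,-0.003,0,0,0,0]'
$R '[0,0,-0.001,0,0,0,0, 0,0,-0.002,0,0,0,0, 0,0,-0.002,0,0,0,0]'
```

```text
time: 33.32
ee_pos: [566.4, -16.1, 82.3]
tool_rot: [1.0, -0.001, -0.002, -0.003]
contact_force: [-0.1, 0.5, -4.3]
gripper_width: 13.3
gripper_force: 59.7
time: 33.57
ee_pos: [566.6, -16.0, 81.3]
tool_rot: [1.0, -0.001, -0.002, -0.003]
contact_force: [-4.0, 1.1, 8.8]
gripper_width: 12.9
gripper_force: 61.6
```

```bash
R='python3 -m creep'
$R '[0,0,0,0,0,0,0.4, 0,0,0,0,0,0,0.4, 0,0,0,0,0,0,0.5, 0,0,0,0,0,0,0.5, 0,0,0,0,0,0,0.5]'
$R '[0,0,0.03,0,0,0,0.5, 0,0,0.07,0,0,0,0.5, -0.03,0,0.11,0,0,0,0.5, -0.06,0,0.15,0,0,0,0.6, -0.09,0,0.185,0,0,0,0.6]'
$R '[0,0,0,0,0,0,0.6, 0,0,0,0,0,0,0.6]'
python3 - <<'E'
from h import *
s=state();print(s['joints'],s['ee_pos'])
c,p,d=cap('wrist','w14');W=cloud(c,d);z=W[...,2];x,y=W[...,0],W[...,1]
r=(x>490)&(x<640)&(y>-130)&(y<130)
m=r&(z>60)&(z<76)&(p.min(-1)>90)&(x<623);P=W[m];A=np.c_[P[:,:2],np.ones(len(P))];k=np.linalg.lstsq(A,P[:,2],rcond=None)[0];print(k[:2],np.median(P[:,2]),cv2.minAreaRect(P[:,:2].astype(np.float32)))
for lo,hi in((76,82),(112,125)):
    for ce,a,l in blobs((x>490)&(x<720)&(y>-130)&(y<150)&(z>lo)&(z<hi),15): print(lo,ce.round(),a,np.round(np.nanmean(W[l],0),1),np.round(cv2.minAreaRect(W[l][:,:2].astype(np.float32))[0],1))
E
```

```text
time: 33.98
ee_pos: [566.5, -16.1, 80.4]
tool_rot: [1.0, -0.001, -0.002, -0.003]
contact_force: [0.6, 0.1, 0.3]
gripper_width: 42.8
gripper_force: 0.0
time: 34.4
ee_pos: [489.2, -16.6, 250.3]
tool_rot: [1.0, -0.002, -0.002, -0.003]
contact_force: [-0.2, 1.9, 1.0]
gripper_width: 50.8
gripper_force: 0.0
time: 34.57
ee_pos: [490.1, -15.7, 251.0]
tool_rot: [1.0, -0.001, 0.0, -0.005]
contact_force: [-0.2, 0.5, 0.3]
gripper_width: 50.9
gripper_force: 0.0
[-0.76274197  0.23599609  0.85725401  1.91070759 -0.21153246  1.08481563
 -1.39228754] [490.06198276 -15.70596568 251.01612273]
[ 0.00259987 -0.00029698] 69.28904807510524 ((564.0144653320312, -16.852508544921875), (197.80030822753906, 116.42530059814453), 89.90038299560547)
76 [198.   2.] 52 [639.9  45.7  79.4] [640.   47.3]
76 [214.   3.] 28 [638.3  33.3  81.5] [638.3  33. ]
76 [222.   5.] 28 [636.9  27.   81.6] [636.7  27.1]
76 [227.   8.] 80 [635.1  23.6  79.4] [635.6  24.8]
76 [182. 101.] 52 [565.5  64.7  78. ] [565.5  64.7]
76 [375. 101.] 50 [564.9 -98.3  78.3] [565.1 -98.5]
```

View pics/w14.png

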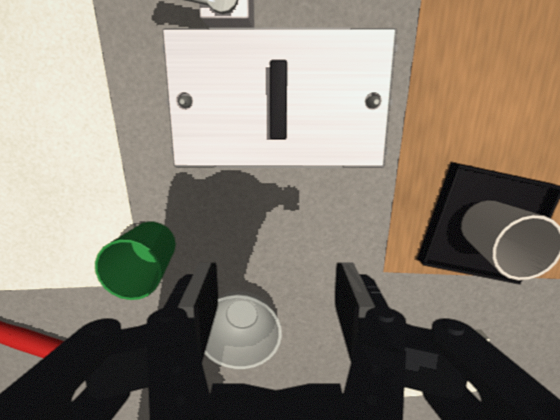

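The cover lies flush: its top is at about 70 mm and level, with pins showing at (185,101) and (374,101). The cup and bystanders are undisturbed. Next is the latch.

```bash
R='python3 -m creep'
python3 - <<'E'
from h import *
c,p,d=cap('top');W=cloud(c,d);z=W[...,2];x,y=W[...,0],W[...,1]
for ce,a,l in blobs((x>600)&(x<720)&(y>30)&(y<150)&(z>100)&(z<128),5): print(ce.round(),a,np.round(np.nanmean(W[l],0),1),np.round(cv2.minAreaRect(W[l][:,:2].astype(np.float32))[0],1))
E
$R '[0.03,0.02,0,0,0,-0.12,0.6, 0.06,0.04,0,0,0,-0.24,0.6, 0.09,0.06,0,0,0,-0.36,0.6, 0.12,0.08,0,0,0,-0.48,0.6, 0.15,0.1,0,0,0,-0.6,0.6]'
$R '[0.01,0,0,0,0,-0.1,0.6, 0.017,0.003,0,0,0,-0.185,0.6, 0.017,0.003,-0.03,0,0,-0.185,0.6, 0.017,0.003,-0.07,0,0,-0.185,0.6, 0.017,0.003,-0.11,0,0,-0.185,0.6]'
$R '[0,0,0,0,0,0,0.6, 0,0,0,0,0,0,0.6]'
python3 -c "
from h import *
s=state();print(s['joints'],s['ee_pos'],Ro.from_quat(s['tool_rot']).as_matrix()[:,1])"
```

```text
[267. 153.] 39 [654.   87.2 116.5] [655.   86.9]
time: 35.08
ee_pos: [641.3, 85.1, 246.4]
tool_rot: [0.954, -0.299, -0.002, -0.002]
contact_force: [0.5, -0.7, 0.2]
gripper_width: 50.9
gripper_force: 0.0
time: 35.5
ee_pos: [657.4, 86.4, 135.7]
tool_rot: [0.923, -0.384, -0.001, -0.002]
contact_force: [0.4, 0.2, -0.2]
gripper_width: 51.3
gripper_force: 0.0
time: 35.67
ee_pos: [655.4, 86.5, 136.0]
tool_rot: [0.923, -0.384, -0.003, -0.001]
contact_force: [-0.1, -0.8, 1.0]
gripper_width: 50.9
gripper_force: 0.0
[-0.73292286  0.72002669  0.88181375  1.62963993 -0.61480202  1.09583073
 -2.03716724] [655.4370468   86.50049942 136.04087015] [-7.09311182e-01 -7.04895466e-01  1.70169537e-04]
```

```bash
R='python3 -m creep'
$R '[0,0.001,-0.02,0,0,0,0.6, 0,0.001,-0.039,0,0,0,0.6, 0,0.001,-0.039,0,0,0,0.6, 0,0.001,-0.039,0,0,0,0.6]'
$R '[0,0,0,0,0,0,0, 0,0,0,0,0,0,0, 0,0,0,0,0,0,0, 0,0,0,0,0,0,0, 0,0,0,0,0,0,0]'
$R '[-0.006,0.001,0,0,0,0,0, -0.012,0.001,0,0,0,0,0, -0.018,0.0005,0,0,0,0,0, -0.024,-0.0005,0,0,0,0,0, -0.0295,-0.002,0,0,0,0,0]'
$R '[-0.0055,-0.002,0,0,0,0,0, -0.011,-0.005,0,0,0,0,0, -0.016,-0.008,0,0,0,0,0, -0.0205,-0.012,0,0,0,0,0, -0.025,-0.016,0,0,0,0,0]'
```

```text
time: 36.0
ee_pos: [657.7, 87.6, 101.6]
tool_rot: [0.923, -0.384, -0.0, -0.003]
contact_force: [0.3, -0.9, -0.0]
gripper_width: 51.3
gripper_force: 0.0
time: 36.42
ee_pos: [658.0, 86.9, 102.1]
tool_rot: [0.923, -0.384, 0.001, -0.004]
contact_force: [-0.3, -2.5, 6.3]
gripper_width: 13.5
gripper_force: 58.6
time: 36.83
ee_pos: [628.7, 89.1, 102.0]
tool_rot: [0.924, -0.383, 0.0, -0.006]
contact_force: [0.1, 6.1, 10.3]
gripper_width: 13.8
gripper_force: 60.2
time: 37.25
ee_pos: [601.8, 78.6, 101.8]
tool_rot: [0.925, -0.38, -0.004, -0.009]
contact_force: [-10.5, 28.2, 22.1]
gripper_width: 13.6
gripper_force: 61.5
```

```bash
R='python3 -m creep'
$R '[0,0,0,0,0,0,0, 0,0,0,0,0,0,0, 0,0,0,0,0,0,0]'
python3 - <<'E'
from h import *
s=state();print(s['joints'],s['ee_pos'],s['contact_force'],s['ft_torque'])
c,p,d=cap('wrist');c2,p2,d2=cap('side');c3,p3,d3=cap('top')
u,v=map(int,proj(c2,[590,50,100]));u3,v3=map(int,proj(c3,[590,40,100]))
a=cv2.resize(p2[v-60:v+60,u-60:u+60],(400,400));b=cv2.resize(p3[v3-60:v3+60,u3-60:u3+60],(400,400))
cv2.imwrite("pics/l1.png",np.hstack([a,b])[:,:,::-1])
E
```

```text
time: 37.5
ee_pos: [600.0, 77.8, 101.7]
tool_rot: [0.925, -0.381, -0.005, -0.008]
contact_force: [-15.8, 20.6, 24.9]
gripper_width: 13.4
gripper_force: 61.7
[-0.76047997  0.67342931  0.86335876  1.81267944 -0.64084501  0.96121781
 -1.96719781] [599.96677724  77.81594468 101.69401581] [-15.81686321  20.5685034   24.92964289] [4.59102013 3.15588324 0.27956296]
```

View pics/l1.png

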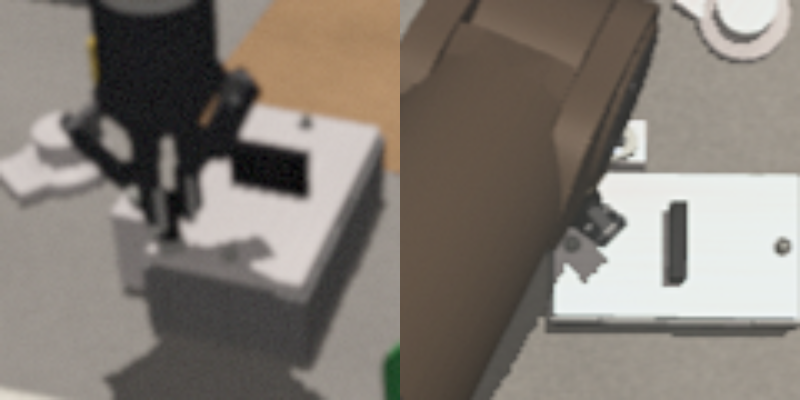

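I'll release the knob so the wound-up force relaxes, then read the settled pose and the knob position.

```bash
R='python3 -m creep'
$R '[0,0,0,0,0,0,0.3, 0,0,0,0,0,0,0.4, 0,0,0,0,0,0,0.4, 0,0,0,0,0,0,0.4, 0,0,0,0,0,0,0.4]'
$R '[0,0,0.03,0,0,0,0.5, 0,0,0.06,0,0,0,0.5, 0,0,0.09,0,0,0,0.5, 0.02,0.03,0.12,0,0,0,0.6, 0.03,0.06,0.13,0,0,0,0.6]'
$R '[-0.03,0.04,0,0,0,0.1,0.6, -0.06,0.08,0,0,0,0.2,0.6, -0.09,0.11,0,0,0,0.3,0.6, -0.1,0.14,0,0,0,0.3,0.6, -0.1,0.16,0,0,0,0.3,0.6]'
$R '[0,0,0,0,0,0,0.6, 0,0,0,0,0,0,0.6]'
python3 - <<'E'
from h import *
s=state();print(s['joints'],s['ee_pos'])
for n in('wrist','side','top'):
    c,p,d=cap(n);W=cloud(c,d);z=W[...,2];x,y=W[...,0],W[...,1]
    for ce,a,l in blobs((x>560)&(x<690)&(y>10)&(y<110)&(z>108)&(z<128),5): print(n,ce.round(),a,np.round(np.nanmean(W[l],0),1),np.round(cv2.minAreaRect(W[l][:,:2].astype(np.float32))[0],1))
E
```

```text
time: 38.07
ee_pos: [602.4, 69.3, 100.2]
tool_rot: [0.923, -0.384, -0.001, -0.003]
contact_force: [0.6, -0.1, 0.2]
gripper_width: 34.2
gripper_force: 0.0
time: 38.48
ee_pos: [634.3, 126.2, 234.7]
tool_rot: [0.922, -0.387, 0.002, -0.004]
contact_force: [2.0, -0.7, 0.6]
gripper_width: 51.4
gripper_force: 0.0
time: 38.9
ee_pos: [528.7, 293.5, 229.9]
tool_rot: [0.971, -0.24, -0.003, -0.004]
contact_force: [1.1, 1.4, -0.8]
gripper_width: 51.4
gripper_force: 0.0
time: 39.07
ee_pos: [531.7, 291.6, 229.8]
tool_rot: [0.971, -0.24, -0.001, -0.003]
contact_force: [0.3, -1.0, 0.4]
gripper_width: 51.2
gripper_force: 0.0
[-1.19047499  0.52359724  0.92653881  1.67440939 -0.45575852  1.17205602
 -2.20190107] [531.71814112 291.6317443  229.75818858]
top [273. 174.] 33 [602.7  73.3 117.7] [602.4  73.5]
```

```bash
R='python3 -m creep'
$R '[0.012,-0.038,0,0,0,0,0.6, 0.025,-0.076,0,0,0,0,0.6, 0.037,-0.114,-0.01,0,0,0,0.6, 0.05,-0.152,-0.02,0,0,0,0.6, 0.063,-0.19,-0.04,0,0,0,0.6]'
$R '[0.008,-0.028,0,0,0,0,0.6, 0.008,-0.028,-0.02,0,0,0,0.6, 0.008,-0.028,-0.045,0,0,0,0.6, 0.008,-0.028,-0.055,0,0,0,0.6, 0.008,-0.028,-0.055,0,0,0,0.6]'
$R '[0,0,0,0,0,0,0.6, 0,0,0,0,0,0,0.6]'
```

```text
time: 39.63
ee_pos: [596.0, 98.2, 193.0]
tool_rot: [0.97, -0.243, 0.0, -0.004]
contact_force: [0.5, 0.7, -0.2]
gripper_width: 51.0
gripper_force: 0.0
time: 40.05
ee_pos: [600.8, 73.3, 134.4]
tool_rot: [0.97, -0.243, -0.003, -0.002]
contact_force: [-0.9, 0.5, -0.2]
gripper_width: 51.1
gripper_force: 0.0
time: 40.22
ee_pos: [603.1, 74.4, 137.8]
tool_rot: [0.97, -0.242, -0.0, -0.003]
contact_force: [0.4, -0.6, 0.5]
gripper_width: 51.2
gripper_force: 0.0
```

```bash
R='python3 -m creep'
$R '[0,0,-0.02,0,0,0,0.6, 0,0,-0.038,0,0,0,0.6, 0,0,-0.038,0,0,0,0.6, 0,0,-0.038,0,0,0,0.6, 0,0,-0.038,0,0,0,0.6]'
$R '[0,0,0,0,0,0,0, 0,0,0,0,0,0,0, 0,0,0,0,0,0,0, 0,0,0,0,0,0,0]'
$R '[-0.004,-0.0045,0,0,0,0,0, -0.008,-0.009,0,0,0,0,0, -0.011,-0.014,0,0,0,0,0, -0.014,-0.0195,0,0,0,0,0, -0.016,-0.025,0,0,0,0,0]'
```

```text
time: 40.63
ee_pos: [603.3, 74.6, 100.2]
tool_rot: [0.97, -0.241, -0.0, -0.004]
contact_force: [-0.7, 0.4, -0.0]
gripper_width: 51.1
gripper_force: 0.0
time: 40.97
ee_pos: [603.0, 74.6, 99.6]
tool_rot: [0.97, -0.242, -0.001, -0.004]
contact_force: [-1.9, -0.1, 6.6]
gripper_width: 13.6
gripper_force: 58.4
time: 41.38
ee_pos: [584.6, 54.2, 99.3]
tool_rot: [0.971, -0.24, -0.004, -0.006]
contact_force: [-10.8, 18.4, 18.2]
gripper_width: 13.6
gripper_force: 60.6
```

```bash
R='python3 -m creep'
$R '[-0.001,-0.006,0,0,0,0,0, -0.002,-0.012,0,0,0,0,0, -0.002,-0.017,0,0,0,0,0, -0.002,-0.02,0,0,0,0,0, -0.002,-0.022,0,0,0,0,0]'
$R '[0,0,0,0,0,0,0, 0,0,0,0,0,0,0, 0,0,0,0,0,0,0, 0,0,0,0,0,0,0]'
```

```text
time: 41.8
ee_pos: [581.7, 29.9, 98.8]
tool_rot: [0.971, -0.241, -0.004, -0.005]
contact_force: [-11.7, 14.0, 13.6]
gripper_width: 14.0
gripper_force: 61.3
time: 42.13
ee_pos: [581.8, 30.1, 98.8]
tool_rot: [0.971, -0.24, -0.004, -0.005]
contact_force: [-12.3, 7.2, 13.8]
gripper_width: 13.7
gripper_force: 61.4
```

```bash
R='python3 -m creep'
$R '[0.001,-0.002,0,0,0,0,0, 0.002,-0.004,0,0,0,0,0, 0.002,-0.004,0,0,0,0,0]'
$R '[0,-0.002,0,0,0,0,0, 0,-0.003,0,0,0,0,0, 0,-0.003,0,0,0,0,0]'
$R '[0,0,0,0,0,0,0.3, 0,0,0,0,0,0,0.35, 0,0,0,0,0,0,0.35, 0,0,0,0,0,0,0.35]'
$R '[0,0,0.03,0,0,0,0.35, 0,0,0.07,0,0,0,0.4, 0,0,0.11,0,0,0,0.5, -0.03,0.03,0.14,0,0,0,0.5, -0.06,0.06,0.15,0,0,0,0.5]'
$R '[-0.04,0.01,0,0,0,0,0.5, -0.08,0.02,0,0,0,0,0.5, -0.09,0.05,0,0,0,0,0.5, -0.09,0.09,0,0,0,0,0.5, -0.09,0.13,0,0,0,0,0.5]'
python3 - <<'E'
from h import *
s=state();print(s['joints'],s['ee_pos'])
for n in('top','wrist'):
    c,p,d=cap(n,"end"+n);W=cloud(c,d);z=W[...,2];x,y=W[...,0],W[...,1]
    for ce,a,l in blobs((x>560)&(x<690)&(y>-10)&(y<110)&(z>108)&(z<128),5): print(n,ce.round(),a,np.round(np.nanmean(W[l],0),1),np.round(cv2.minAreaRect(W[l][:,:2].astype(np.float32))[0],1))
    m=(x>560)&(x<640)&(y>0)&(y<70)&(z>80)&(z<87)
    if m.sum()>20: print("arm",m.sum(),cv2.minAreaRect(W[m][:,:2].astype(np.float32)))
    m=(x>505)&(x<625)&(y>-115)&(y<80)&(z>55)&(z<76)&(p.min(-1)>90)
    if m.sum()>200:
        P=W[m];A=np.c_[P[:,:2],np.ones(len(P))];print("cover",m.sum(),np.linalg.lstsq(A,P[:,2],rcond=None)[0][:2],np.median(P[:,2]))
E
```

```text
time: 42.38
ee_pos: [581.7, 29.8, 98.7]
tool_rot: [0.971, -0.239, -0.007, -0.007]
contact_force: [-21.5, 19.2, 24.7]
gripper_width: 13.9
gripper_force: 62.6
time: 42.63
ee_pos: [581.7, 29.6, 98.7]
tool_rot: [0.971, -0.238, -0.008, -0.008]
contact_force: [-22.1, 24.4, 26.1]
gripper_width: 13.5
gripper_force: 62.8
time: 42.97
ee_pos: [586.7, 19.9, 98.8]
tool_rot: [0.97, -0.242, -0.001, -0.003]
contact_force: [-0.0, -0.4, 0.0]
gripper_width: 29.9
gripper_force: 0.0
time: 43.38
ee_pos: [536.8, 69.6, 248.6]
tool_rot: [0.97, -0.245, 0.002, -0.004]
contact_force: [1.0, 2.7, 1.4]
gripper_width: 42.6
gripper_force: 0.0
time: 43.8
ee_pos: [443.5, 203.6, 245.8]
tool_rot: [0.97, -0.242, -0.001, -0.005]
contact_force: [1.1, -0.1, 0.7]
gripper_width: 42.9
gripper_force: 0.0
[-1.33404921  0.26750563  1.01096917  1.9320497  -0.26807308  1.07742814
 -2.27143964] [443.45660644 203.60760653 245.82514631]
top [290. 182.] 34 [582.8  28.9 117.1] [582.9  29.2]
arm 120 ((597.8336181640625, 34.899051666259766), (38.17170333862305, 91.01847839355469), 70.80326080322266)
cover 3047 [0.0074257  0.00913757] 69.19497081472659
cover 2388 [0.24478389 0.02278547] 69.14261437251503
```

```bash
R='python3 -m creep'
$R '[0.01,-0.03,0.01,0,0,0,0.5, 0.02,-0.06,0.02,0,0,0,0.5, 0.02,-0.09,0.03,0,0,0,0.5, 0.02,-0.1,0.03,0,0,0,0.5, 0.02,-0.1,0.03,0,0,0,0.5]'
$R '[0,0,0,0,0,0,0.5, 0,0,0,0,0,0,0.5]'
python3 - <<'E'
from h import *
s=state();print(s['ee_pos'])
c,p,d=cap('wrist');W=cloud(c,d);z=W[...,2];x,y=W[...,0],W[...,1]
print(proj(c,[590,28,85]))
for lo,hi in((69,72),(76,81),(81,86),(112,128)):
    for ce,a,l in blobs((x>540)&(x<690)&(y>-10)&(y<80)&(z>lo)&(z<hi),25): print(lo,ce.round(),a,np.round(np.nanmean(W[l],0),1),cv2.minAreaRect(W[l][:,:2].astype(np.float32)))
m=(z>81)&(z<86)&(y>10)&(y<50)
for q in(570,590,600,610,620,630,645): 
    k=m&(abs(x-q)<2)
    if k.sum(): print(q,k.sum(),np.nanmin(y[k]),np.nanmax(y[k]))
m=(x>512)&(x<618)&(y>-108)&(y<75)&(z>60)&(z<74)&(p.min(-1)>90)
P=W[m];A=np.c_[P[:,:2],np.ones(len(P))];print("cover",m.sum(),np.linalg.lstsq(A,P[:,2],rcond=None)[0][:2],np.median(P[:,2]))
E
```

```text
time: 44.32
ee_pos: [464.8, 98.8, 275.8]
tool_rot: [0.97, -0.245, -0.001, -0.004]
contact_force: [-0.5, -0.0, -0.8]
gripper_width: 42.5
gripper_force: 0.0
time: 44.48
ee_pos: [464.1, 103.7, 274.8]
tool_rot: [0.97, -0.241, -0.001, -0.003]
contact_force: [-0.5, 0.2, -1.0]
gripper_width: 42.5
gripper_force: 0.0
[464.06202662 103.69344452 274.78847636]
(np.float64(286.31134361352275), np.float64(10.224828867911754))
69 [283.  39.] 4854 [574.   39.3  69.8] ((580.9595947265625, 34.42500305175781), (88.37759399414062, 81.99642944335938), 89.8116455078125)
76 [341.  23.] 71 [560.7  -9.3  78.4] ((560.203369140625, -9.25073528289795), (40.0248908996582, 0.8158541321754456), 0.14344829320907593)
76 [262.  62.] 51 [565.3  65.3  78.1] ((565.5657348632812, 65.20797729492188), (6.23549747467041, 6.5140061378479), 60.57159423828125)
81 [278.  12.] 165 [592.5  34.1  82.4] ((590.4252319335938, 32.70041275024414), (25.93996810913086, 8.931621551513672), 0.09904702752828598)
81 [342.  22.] 70 [560.6  -9.3  83.4] ((559.8821411132812, -9.227797508239746), (0.7968168258666992, 39.074188232421875), 89.61363983154297)
81 [298.  20.] 26 [579.1  22.4  82.5] ((579.193603515625, 21.93773651123047), (3.1399683952331543, 8.055000305175781), 37.15351104736328)
112 [290.   8.] 346 [583.9  28.9 117.9] ((583.6825561523438, 28.941465377807617), (15.017481803894043, 11.77005672454834), 62.68032455444336)
590 15 34.05917549977269 36.81935889249524
600 46 28.249402945307384 36.67897035972229
cover 14555 [ 0.00113316 -0.00086141] 69.3604236327918
```

```bash
python3 - <<'E'
from h import *
from cell import manip
c,p,d=cap('top');W=cloud(c,d);z=W[...,2]
m=(z>68)&(z<90)&(W[...,1]<-180)&(W[...,1]>-330)&(W[...,0]>360)&(W[...,0]<500)
(x,y),r=cv2.minEnclosingCircle(W[m][:,:2].astype(np.float32));print(m.sum(),x,y,r)
b=[np.round(np.nanmean(W[l],0)) for ce,a,l in blobs((z>9)&(z<30)&(W[...,1]>200)&(W[...,1]<420)&(W[...,0]>390)&(W[...,0]<710))];print("loose",b)
if 30<r<37 and abs(x-429)<25 and abs(y+251)<25: print(manip.finish_job())
E
```

```text
142 429.2901916503906 -252.55966186523438 33.4010009765625
loose []
the job is handed in; nothing more can be done
None
```

The job is done and handed in: all seven bushes are in the case, the empty cup stands upright in the tray, the cover lies flush over its pins, and the latch is swung home; no result came back after handing in.

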